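Change the filter under a sprung-pin hatch

ROBOT

A 6-joint arm with a two-finger parallel gripper is mounted at the origin on the work surface. World frame = base frame: x ahead of the robot, y to its left, z up, the work surface at z = 0. Lengths are in m, angles in rad, forces in N, time in s.
With the tool pointing down it reaches from about 0.325 to 1 m from the base axis. Payload 5.1 kg.
Tool frame: the origin (TCP) lies at the very end of the fingers, on their centre line; the grasp point (between the pads) lies 19 mm behind it; z points along the fingers, y is the direction in which the jaws open and shut (so a half turn about z gives the same grasp; the last joint's range is limited). The gripper opens to 85 mm and grips with 20 to 120 N. Pads are 22 mm wide; open, the fingers measure 114 mm over their backs; the gripper's body (76 mm by 85 mm) begins 54 mm behind the grasp point. The pads swing forward as they close: fully open they stand 13 mm farther back than shut.
Start: joints at [1.249, 0.124, 1.65, -0, 1.367, -0.083], TCP at [0.154, 0.632, 0.231] pointing down, gripper open.
Joint ranges: [-2.61, 2.61], [-1.02, 2.33], [0.03, 2.71], [-1.35, 4.49], [0.32, 2.68], [-2.91, 2.91]. Speed limits (rad/s): [2.57, 2.57, 3.14, 3.14, 3.14, 3.14].

INTERFACE

Orientations are given as a 3x3 rotation matrix whose columns are the frame's x, y, z axes.
In Python, from bench import * gives the robot as it stands.
- The arm moves only by the tool step_arm, never from a script. Its argument "steps" is a list of rows, each an object with "translation": the shift along the tool's x, y, z in m, a list of three; "angular": the turn, a rotation vector about the tool's x, y, z in degrees, a list of three; "gripper": the finger opening in m, from 0 to 0.0854. A call has exactly 5 rows; each row shifts and turns the pose as measured when the row begins, along the tool's axes as they then stand; what a row does not reach is not made up. A row lasts 1/10 s, in which the tool goes at most 50 mm and 8.59 degrees, less where a joint would pass 70% of its speed; a pose out of reach is approached as far as the arm can. A call with a gripper value outside its range is refused whole. The fingers move at their own pace and stop on an object; "grip_force" is the grip in N (left out, the last holds). Time passes only in rows, so rows that do not move let the fingers close, or fill a call up. It gives the time, the measured TCP pose, the force and the opening at its end, in the units of the state.
- get_state(): the state, without advancing time (a new reading comes with each control period).
- capture(name): name is "side" or "top"; returns the picture (420x560x3 uint8, blue, green, red); there is no depth.
- calibration(name): a dict with "mtx" (3x3 intrinsics, pixels), "world_from_camera" (4x4, takes a point from camera to world coordinates). Camera axes: x right, y up, looking along -z (the intrinsics and any distortion apply to the point x, -y, -z); pixel columns grow to the right and rows downward; lengths in m; the calibration is good to about 2 mm. A picture is of the moment at which its call begins. calibration takes no time and is no camera call.
- sign_off(): hands the job in, once; it reports no verdict.
The state is a dict: "time": time; "joints": joint angles; "qvel": joint speeds; "joint_torque": joint torques, N m; "position": TCP position; "tcp_rot": TCP orientation; "force": force on the tool from outside, world axes, zero at the start; "wrist_torque": the same for the moment, N m; "finger_gap": opening from 0.0 (shut) to 1.0 (fully open).
Only numpy, scipy, OpenCV 4.12 (cv2) and the standard library are available. Lean on these libraries where they do the work, as an engineer would, in place of code of your own. Each camera call takes 0.05 s, during which the arm holds its last target. There are 200 camera calls.

TASK

Change the filter in the grey unit: squeeze the hatch's two pull-tabs together to draw its hinge pins, lift the hatch off and lay it flat, right way up and released, in the middle of the rubber mat; then move the spent cartridge from the unit to the empty caddy pocket and stand the fresh one from the caddy fully down in the unit's seat. Finally put the hatch back the way it was, flat on the unit with both hinge pins sprung out into their eyes, leaving everything else on the bench where it is.

Things in the scene. Friction and masses are not known exactly. Their poses are not given: they have to be found in the camera images.
- unit: grey half-rack filter unit, fixed to the bench: case 220 (x) x 240 (y) x 125 mm high, blue panels on the front (-x). Origin: centre of its underside; z up. In its top a filter well opens over 100 (x) x 124 (y) mm about the centre, its floor 30 mm above the origin. Two hinge eyes stand on the rear of its top
- seat (a point): centre of the cartridge seat on the unit's well floor (30 mm above the bench), axes as the unit's. The seat is a square pocket 64 x 64 mm inside ribs 12 mm high; a cartridge stands in it upright, at any yaw
- hatch_home (a point): where the hatch's origin lies when the hatch is on: centre of the unit's top face (125 mm above the bench), axes as the unit's; hatch axes then agree with the unit's (hinge at the rear, +x)
- hatch: lift-off hatch, about 0.31 kg: flat aluminium plate 120 (x) x 150 (y) x 6 mm. Origin: centre of its underside, z up. Hinge line along y at x = +48, 13 mm above the underside; a sprung pin at each end sticks 15 mm out past the plate into an eye of the unit. When on, the plate has 4 mm play to each eye along y and each pin 3 mm all round in its hole, so with both pins drawn it lifts straight up
- hatch_grip (a point): midway between the two pull-tabs, 32 mm above the hatch's underside, axes as the hatch's. Tabs: upright steel plates 32 (x) x 5 (y) mm, top 45 mm above the underside, over the centre of mass (within 10 mm). Outer faces 60 mm apart along y with pins out, 30 mm when squeezed together, which draws both pins; so held the hatch can be lifted, carried and lowered. Let go and the pins spring out
- pin_l (a joint): travel in m of the left sprung hinge pin of the hatch with its pull-tab: 0 = sprung fully out, 0.015 = drawn fully in (hard stop). The spring pushes it out with 3 N at 0, rising to about 7 N at 0.015
- pin_r (a joint): travel in m of the right sprung hinge pin of the hatch with its pull-tab: 0 = sprung fully out, 0.015 = drawn fully in (hard stop). The spring pushes it out with 3 N at 0, rising to about 7 N at 0.015
- pin_l_tip (a point): rounded tip of the left hinge pin (8 mm thick, +y end). Pin out: hatch frame (48, 90, 13) mm; drawn in: (48, 75, 13), flush with the plate's end. Moves along the hatch's y axis
- pin_r_tip (a point): rounded tip of the right hinge pin (8 mm thick, -y end). Pin out: hatch frame (48, -90, 13) mm; drawn in: (48, -75, 13), flush with the plate's end. Moves along the hatch's y axis
- cartridge_old: spent filter cartridge, standing in the unit's seat under the hatch: white cylinder 56 mm across and 56 mm high (foot chamfered 4 mm), about 0.16 kg, with an upright grip fin on top, 44 (x) x 10 (y) mm, from 56 to 88 mm above the foot. Origin: centre of its foot, z up. Pinch the fin across y
- cartridge_new: fresh filter cartridge, the same shape as the spent one, standing in one pocket of the caddy. Origin: centre of its foot; fin along x, pinch it across y
- caddy: grey plastic caddy fixed to the bench, 100 (x) x 196 (y) x 30 mm high, walls 5 mm, floor 5 mm thick, one wall across its middle making two pockets 90 x 90 mm. Origin: centre of its underside
- pocket_new (a point): floor centre of the caddy pocket where the fresh cartridge starts (caddy frame 0, +48, 5 mm)
- pocket_empty (a point): floor centre of the empty caddy pocket (caddy frame 0, -48, 5 mm)
- mat: black rubber mat fixed to the bench, 150 (x) x 200 (y) x 4 mm thick. Origin: centre of its underside
- spray_can: bystander: spray can 54 mm across, 150 mm tall, loose; origin at the middle of its underside
- jar: bystander: screw-top jar 64 mm across, 85 mm tall, loose; origin at the middle of its underside
- mug: bystander: white mug 80 mm across, 90 mm tall, loose; origin at the middle of its underside
- wrench: bystander: open-ended wrench lying flat, loose; origin at the tool's underside, about 180 to 200 mm long along x
- driver: bystander: screwdriver lying flat, loose; origin at the tool's underside, about 180 to 200 mm long along x
- bottle: bystander: amber bottle 60 mm across, 170 mm tall, loose; origin at the middle of its underside
- tape: bystander: roll of tape, lying, 90 mm across, 24 mm high, loose; origin at the middle of its underside
- eye_l (a point): centre of the hole of the hinge eye at the unit's +y side (unit frame x 48, y +85, z 138 mm), axes as the unit's. The eye is a steel block 26 (x) x 12 (y) x 26 mm high on the unit's top; the hole runs through it along y, 14 mm square
- eye_r (a point): centre of the hole of the hinge eye at the unit's -y side (unit frame x 48, y -85, z 138 mm), axes as the unit's. The eye is a steel block 26 (x) x 12 (y) x 26 mm high on the unit's top; the hole runs through it along y, 14 mm square
There are look-alikes about, which are no part of the job. What is shaped like the cartridge_new but purple is not meant. There is more than one size of the caddy; the job needs the larger.

How it is judged:
By the outcome, as a careful person would: the job done as asked, in the order asked, and still so for the second after the job is handed in, with the robot touching nothing.
It also fails if it takes over 72 s, if anything falls off the work surface, if the arm or the gripper's body presses on something with over 40 N, if the wrist force passes 120 N, or if a joint passes its speed limit or range.

## Working session

There is one attempt and no reset: what is moved stays moved. The work goes in short steps, Python scripts to look and compute and a tool call to move; the robot and the scene stay as the last step left them, time stands still between calls to the robot, and variables do not carry over. Pictures are saved under pics/ and viewed, about 8 in all and at most 12, crops included, and the job is handed in when it is done.

Besides the shell and the picture viewer there is one more tool, called as name(argument=value, ...), one argument or row to a line, values as JSON. step_arm: Moves the arm, as the interface text tells. Its arguments: {"type":"object","properties":{"steps":{"type":"array"},"grip_force":{"type":"number"}},"required":["steps"]}

```bash
mkdir -p pics; ls
python3 - <<'E'
from bench import *
import cv2,numpy as np
s=get_state();print(s)
for n in("top","side"):
    im=capture(n);cv2.imwrite(f"pics/{n}0.png",im)
    c=calibration(n);print(n,{k:np.round(np.array(v),4).tolist() for k,v in c.items()})
E
```

```text
pics
{'time': 0.0, 'joints': array([ 1.24943478e+00,  1.24504726e-01,  1.65169585e+00, -1.73111999e-05,
        1.36752705e+00, -8.26104815e-02]), 'qvel': array([-5.03147136e-04,  3.40897016e-05,  1.13945799e-03, -2.57408255e-04,
        6.42954174e-04, -4.48971076e-04]), 'joint_torque': array([-1.26629329e-04, -4.23596513e+01, -3.65460777e+01, -5.53895438e-05,
        7.03538535e-03,  1.21335134e-05]), 'position': array([0.1535583 , 0.6309543 , 0.23004037]), 'tcp_rot': array([[-9.71634871e-01,  2.36485190e-01, -6.58262760e-04],
       [ 2.36486052e-01,  9.71632761e-01, -2.03103038e-03],
       [ 1.59281058e-04, -2.12908990e-03, -9.99997721e-01]]), 'force': array([ 0.28390409, -0.04679371, -0.42480201]), 'wrist_torque': array([-0.05647466, -0.0068967 , -0.03635955]), 'finger_gap': 0.9968817859866534}
top {'mtx': [[507.0703, 0.0, 278.7871], [0.0, 507.0703, 203.0602], [0.0, 0.0, 1.0]], 'world_from_camera': [[-0.0086, 0.9815, -0.1913, 0.2512], [-0.9998, -0.0118, -0.0157, -0.0954], [-0.0177, 0.1911, 0.9814, 1.5491], [0.0, 0.0, 0.0, 1.0]]}
side {'mtx': [[441.2722, 0.0, 280.5458], [0.0, 441.2722, 212.1827], [0.0, 0.0, 1.0]], 'world_from_camera': [[0.935, 0.2252, -0.274, 0.1863], [-0.3546, 0.5867, -0.728, -1.0705], [-0.0032, 0.7779, 0.6284, 0.9697], [0.0, 0.0, 0.0, 1.0]]}
```

View pics/top0.png

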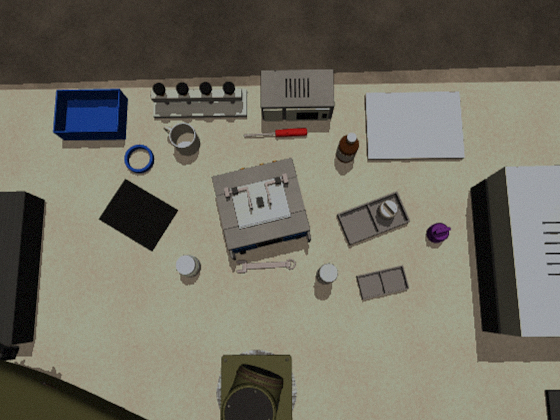

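View pics/side0.png

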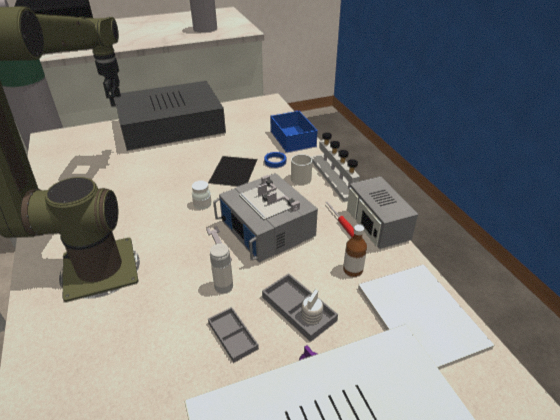

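The top view shows the unit at (262,203) with hatch, eyes towards the top (+x), mat at (138,214). The large caddy is at (373,219) with the white cartridge at (390,209), and its empty pocket is at (355,226). 
Look-alikes: purple cartridge (438,232), small caddy (382,283), jar (187,266), spray can (327,273), blue box (91,114). I choose the white cartridge in the larger caddy.

```bash
cat > h.py <<'E'
import numpy as np,cv2
from bench import *
def cal(n):
    c=calibration(n);return np.array(c["mtx"]),np.array(c["world_from_camera"]),c
def ray(n,uv):
    K,T,c=cal(n);uv=np.asarray(uv,float).reshape(-1,2)
    p=np.linalg.solve(K,np.c_[uv,np.ones(len(uv))].T)
    return T[:3,3],(T[:3,:3]@(p*np.array([[1],[-1],[-1]]))).T
def onz(n,uv,z):
    o,d=ray(n,uv);return o+d*((z-o[2])/d[:,2])[:,None]
def proj(n,X):
    K,T,c=cal(n);X=np.asarray(X,float).reshape(-1,3)
    p=(T[:3,:3].T@(X-T[:3,3]).T)*np.array([[1],[-1],[-1]]);q=K@p
    return (q[:2]/q[2]).T
def tri(a,b):
    (o1,d1),(o2,d2)=ray("top",a),ray("side",b);d1=d1[0];d2=d2[0]
    t=np.linalg.lstsq(np.c_[d1,-d2],o2-o1,rcond=None)[0];p,q=o1+t[0]*d1,o2+t[1]*d2
    return (p+q)/2,np.linalg.norm(p-q)
E
python3 - <<'E'
from h import *
print(calibration("top").keys())
t=cv2.imread("pics/top0.png");s=cv2.imread("pics/side0.png")
def crop(im,x,y,w,h,W,H):return cv2.resize(im[y:y+h,x:x+w],(W,H),interpolation=cv2.INTER_CUBIC)
a=crop(t,206,150,110,110,440,440);b=crop(t,330,185,90,70,360,280);c=crop(s,210,165,120,100,360,300)
out=np.zeros((600,800,3),np.uint8);out[:440,:440]=a;out[:280,440:]=b;out[290:590,440:]=c
cv2.imwrite("pics/crop1.png",out)
g=cv2.cvtColor(t,cv2.COLOR_BGR2GRAY)
# mat
def show(m,z,name,roi):
    x,y,w,h=roi;mm=np.zeros_like(m);mm[y:y+h,x:x+w]=m[y:y+h,x:x+w]
    cs,_=cv2.findContours(mm,0,1);c=max(cs,key=cv2.contourArea)
    r=cv2.minAreaRect(c);P=onz("top",cv2.boxPoints(r),z)
    print(name,np.round(r[0],1),"ctr",np.round(P.mean(0),4),"sides",np.round(np.linalg.norm(np.diff(P,axis=0),axis=1),4),"yaw",np.degrees(np.arctan2(*(P[1]-P[0])[1::-1])).round(2),np.degrees(np.arctan2(*(P[2]-P[1])[1::-1])).round(2),"px",cv2.boxPoints(r).round(1).tolist())
show((g<60).astype(np.uint8)*255,.004,"mat",(90,170,100,90))
hsv=cv2.cvtColor(t,cv2.COLOR_BGR2HSV)
show((g<150).astype(np.uint8)*255,.03,"caddy",(328,185,84,65))
show((g>165).astype(np.uint8)*255,.131,"plate",(215,180,80,46))
for p in [(220,200),(262,225),(262,190),(350,225),(240,290),(245,210)]:print(p,t[p[1],p[0]])
E
```

```text
dict_keys(['mtx', 'world_from_camera'])
mat [138.  214.4] ctr [0.5226 0.3675 0.004 ] sides [0.1503 0.2035 0.1481] yaw -28.63 -121.57 px [[98.5, 218.89999389648438], [123.69999694824219, 177.3000030517578], [177.5, 209.89999389648438], [152.3000030517578, 251.5]]
caddy [375.2 218.7] ctr [ 0.4961 -0.3624  0.03  ] sides [0.2399 0.1276 0.2362] yaw -71.48 -164.51 px [[331.3999938964844, 211.60000610351562], [405.20001220703125, 186.1999969482422], [418.8999938964844, 225.89999389648438], [345.1000061035156, 251.3000030517578]]
plate [240. 225.] ctr [0.4656 0.0376 0.131 ] sides [0. 0. 0.] yaw 0.0 0.0 px [[240.0, 225.0], [240.0, 225.0], [240.0, 225.0], [240.0, 225.0]]
(220, 200) [105 114 118]
(262, 225) [102 113 118]
(262, 190) [158 160 158]
(350, 225) [ 94 100 107]
(240, 290) [130 151 158]
(245, 210) [152 160 157]
```

View pics/crop1.png

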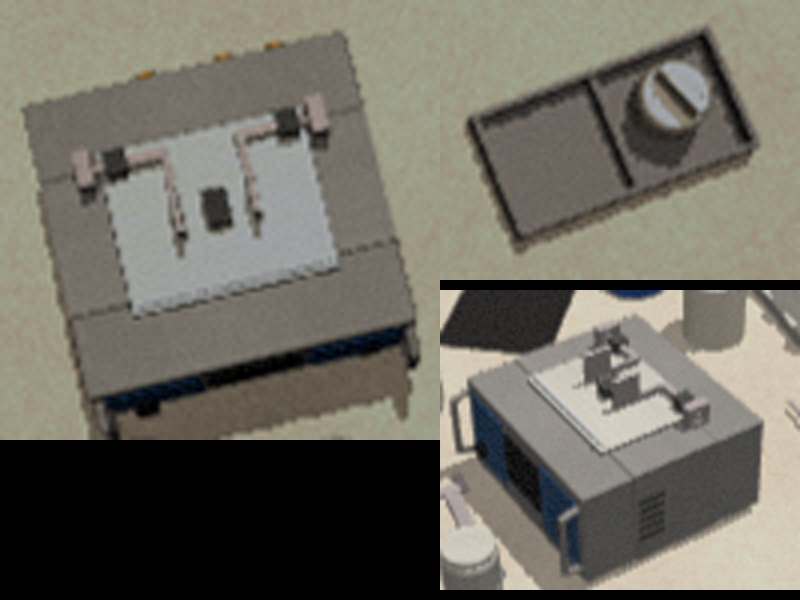

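The crop confirms the choice: white cartridge with its fin (dark top line) in the larger caddy's right pocket. The hatch has its tabs at crop px (180,240) and (257,235), with the eyes at (85,170) and (317,112). Next I fit the poses.

```bash
cat >> h.py <<'E'
def fit2(model,meas):
    "yaw, centre, residuals of rigid 2D fit"
    m=np.asarray(model,float);q=np.asarray(meas)[:,:2];a,b=m-m.mean(0),q-q.mean(0)
    th=np.arctan2((a[:,0]*b[:,1]-a[:,1]*b[:,0]).sum(),(a*b).sum());R=np.array([[np.cos(th),-np.sin(th)],[np.sin(th),np.cos(th)]])
    t=q.mean(0)-R@m.mean(0);return np.degrees(th),t,np.round((q-(m@R.T+t))*1000,1)
E
python3 - <<'E'
from h import *
t=cv2.imread("pics/top0.png")
un=lambda P,ox,oy,cx,cy:(np.array(P,float)-[ox,oy]+.5)/4-.5+[cx,cy]
U=lambda P:un(P,0,0,206,150); C=lambda P:un(P,440,0,330,185)
# unit top corners (rear-left,rear-right,front-right,front-left): +y is left
print("unit",fit2([[.11,.12],[.11,-.12],[-.11,-.12],[-.11,.12]],onz("top",U([[25,106],[345,34],[413,322],[92,396]]),.125)))
b=t[:,:,0].astype(int);m=((b>138)*255).astype(np.uint8);mm=0*m;mm[176:232,228:294]=m[176:232,228:294]
cs,_=cv2.findContours(mm,0,1);c=np.vstack([k for k in cs if cv2.contourArea(k)>20]);r=cv2.minAreaRect(c);bp=cv2.boxPoints(r);P=onz("top",bp,.131)
print("plate",bp.round(1).tolist(),P.round(4).tolist(),np.linalg.norm(np.diff(P,axis=0),axis=1))
print("plate manual",fit2([[.06,.075],[-.06,.075],[-.06,-.075],[.06,-.075]],onz("top",U([[99,148],[134,307],[338,261],[306,106]]),.131)))
# tabs tops ends z=.17 (front ends of the two tabs)
print("tabs px->", onz("top",U([[180,240],[257,232]]),.17).round(4).tolist())
print("caddy",fit2([[.05,.098],[.05,-.098],[-.05,-.098],[-.05,.098]],onz("top",C([[754,143],[518,238],[469,120],[708,30]]),.03)))
f=onz("top",C([[655,73],[701,118]]),.093);print("fin",f.round(4),np.linalg.norm(f[1]-f[0]),f.mean(0),np.degrees(np.arctan2(*(f[1]-f[0])[1::-1])))
print("cart circle top",onz("top",C([[676,96]]),.061))
E
```

```text
unit (np.float64(12.579065628226758), array([ 0.53035016, -0.01962151]), array([[-1. , -0.8],
       [-2.3,  0.9],
       [ 0.6,  3.6],
       [ 2.8, -3.7]]))
plate [[229.8000030517578, 188.6999969482422], [280.6000061035156, 176.60000610351562], [289.79998779296875, 215.3000030517578], [238.89999389648438, 227.39999389648438]] [[0.5713, 0.0676, 0.131], [0.605, -0.0787, 0.131], [0.4917, -0.1036, 0.131], [0.4588, 0.0406, 0.131]] [0.15015058 0.11596914 0.14788561]
plate manual (np.float64(11.662219103552257), array([ 0.5346252 , -0.02040604]), array([[-0.9,  0.8],
       [ 1. , -0.9],
       [ 2. ,  1.4],
       [-2.1, -1.3]]))
tabs px-> [[0.5024, 0.0047, 0.17], [0.5074, -0.0486, 0.17]]
caddy (np.float64(-159.49994325061496), array([ 0.49871382, -0.35505361]), array([[ 3.1,  3.2],
       [ 1.7, -0.2],
       [-1.8, -1.3],
       [-3. , -1.8]]))
fin [[ 0.5318 -0.3771  0.093 ]
 [ 0.4982 -0.4087  0.093 ]] 0.046196678268307395 [ 0.51501299 -0.39290402  0.093     ] -136.74183206728384
cart circle top [[ 0.52041103 -0.39798007  0.061     ]]
```

Run:
```python
from h import *
c0=np.array([.5325,-.020]);th=np.radians(12.2);R=np.array([[np.cos(th),-np.sin(th)],[np.sin(th),np.cos(th)]])
W=lambda x,y,z:np.r_[c0+R@[x,y],z]
out=np.zeros((600,800,3),np.uint8)
for n,(x,y,w,h),s,ox in(("top",(225,165,70,70),5.7,0),("side",(235,165,80,80),5,400)):
    im=cv2.imread(f"pics/{n}0.png")[y:y+h,x:x+w];im=cv2.resize(im,(400,400),interpolation=cv2.INTER_CUBIC);k=400/w
    def poly(pts,col):
        q=(proj(n,[W(*p) for p in pts])-[x,y]+.5)*k-.5
        cv2.polylines(im,[q.round().astype(int)],True,col,1)
    poly([(.06,.075,.131),(-.06,.075,.131),(-.06,-.075,.131),(.06,-.075,.131)],(0,0,255))
    for sg in(1,-1):
        poly([(-.016,sg*.03,.17),(.016,sg*.03,.17),(.016,sg*.025,.17),(-.016,sg*.025,.17)],(0,255,0))
        poly([(.035,sg*.079,.151),(.061,sg*.079,.151),(.061,sg*.091,.151),(.035,sg*.091,.151)],(255,0,0))
    out[:400,ox:ox+400]=im
cv2.imwrite("pics/ov.png",out)
```

```text
(no output)
```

View pics/ov.png

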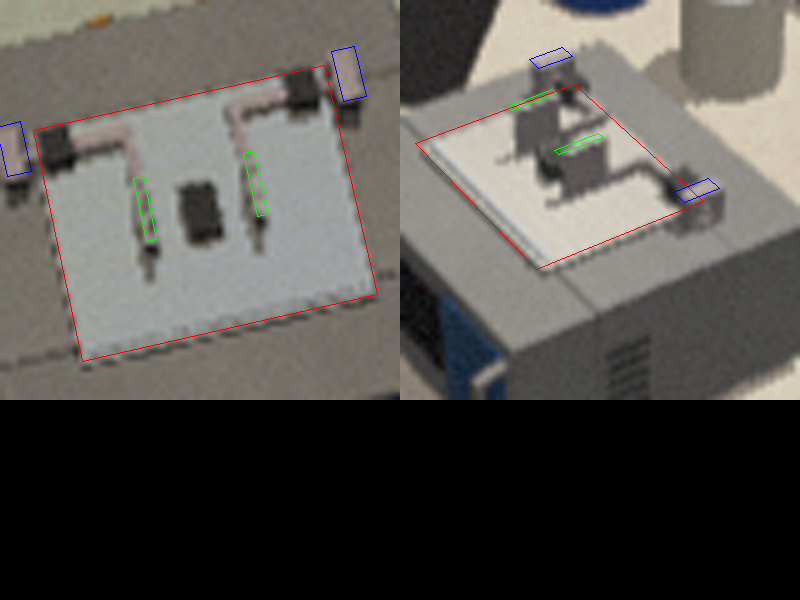

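The overlay agrees with the plate, tabs and eyes in the top view. In the side view it is about 2 px off, within calibration. Tabs sit at hatch x≈0. Moving now.

```bash
cat >> h.py <<'E'
from scipy.spatial.transform import Rotation as Ro
def plan(p,yaw,n):
    "rows (tool axes) to TCP p with tool-y axis at yaw deg (mod 180), pointing straight down; translation/rotation in n equal world steps"
    s=get_state();R0=np.array(s["tcp_rot"]);p0=np.array(s["position"])
    y0=np.degrees(np.arctan2(R0[1,1],R0[0,1]));d=(yaw-y0+90)%180-90;a=np.radians(y0+d)
    y=np.array([np.cos(a),np.sin(a),0]);z=np.array([0,0,-1.]);R1=np.c_[np.cross(y,z),y,z]
    rv=Ro.from_matrix(R0.T@R1).as_rotvec();dp=(np.array(p)-p0)/n
    print("t",round(s["time"],2),"p",p0.round(4),"yaw",round(y0,2),"gap",round(s["finger_gap"]*85.4,1),"F",np.round(s["force"],1),"tilt",R0[:,2].round(3)[:2],"j6",round(s["joints"][5],2))
    print("total tool d",((R0.T@(np.array(p)-p0))*1000).round(1),"rot/row",np.degrees(rv/n).round(2))
    for i in range(n):
        print((R0@Ro.from_rotvec(rv*i/n).as_matrix()).T.dot(dp).round(4).tolist())
E
python3 -c "
from h import *
plan([.5325,-.02,.215],102.2,20)"
```

```text
t 0.1 p [0.1536 0.631  0.2302] yaw 76.32 gap 85.3 F [ 0.6 -0.4 -1.4] tilt [-0.001 -0.002] j6 -0.08
total tool d [-522.2 -542.9   16.1] rot/row [-0.01 -0.   -1.29]
[-0.0261, -0.0271, 0.0008]
[-0.0255, -0.0277, 0.0008]
[-0.0249, -0.0283, 0.0008]
[-0.0242, -0.0288, 0.0008]
[-0.0236, -0.0294, 0.0008]
[-0.0229, -0.0299, 0.0008]
[-0.0222, -0.0304, 0.0008]
[-0.0215, -0.0309, 0.0008]
[-0.0208, -0.0314, 0.0008]
[-0.0201, -0.0319, 0.0008]
[-0.0194, -0.0323, 0.0008]
[-0.0186, -0.0327, 0.0008]
[-0.0179, -0.0331, 0.0008]
[-0.0171, -0.0335, 0.0008]
[-0.0164, -0.0339, 0.0008]
[-0.0156, -0.0343, 0.0008]
[-0.0148, -0.0346, 0.0008]
[-0.014, -0.0349, 0.0008]
[-0.0132, -0.0353, 0.0008]
[-0.0124, -0.0355, 0.0008]
```

step_arm(
  steps=[
    {"translation": [-0.026, -0.027, 0.001], "angular": [0, 0, -1.3], "gripper": 0.085},
    {"translation": [-0.0255, -0.0275, 0.001], "angular": [0, 0, -1.3], "gripper": 0.085},
    {"translation": [-0.025, -0.028, 0.001], "angular": [0, 0, -1.3], "gripper": 0.085},
    {"translation": [-0.024, -0.029, 0.001], "angular": [0, 0, -1.3], "gripper": 0.085},
    {"translation": [-0.0235, -0.0295, 0.001], "angular": [0, 0, -1.3], "gripper": 0.085},
  ],
  grip_force=40,
)

```text
time: 0.6
position: [0.2485, 0.4655, 0.2213]
tcp_rot: [[-0.994, 0.113, -0.003], [0.113, 0.994, -0.006], [0.003, -0.006, -1.0]]
force: [1.3, -1.3, 1.2]
finger_gap: 0.996
```

step_arm(
  steps=[
    {"translation": [-0.023, -0.03, 0.001], "angular": [0, 0, -1.3], "gripper": 0.085},
    {"translation": [-0.022, -0.0305, 0.001], "angular": [0, 0, -1.3], "gripper": 0.085},
    {"translation": [-0.0215, -0.031, 0.001], "angular": [0, 0, -1.3], "gripper": 0.085},
    {"translation": [-0.021, -0.0315, 0.001], "angular": [0, 0, -1.3], "gripper": 0.085},
    {"translation": [-0.02, -0.032, 0.001], "angular": [0, 0, -1.3], "gripper": 0.085},
  ],
)

```text
time: 1.1
position: [0.3469, 0.2956, 0.2144]
tcp_rot: [[-1.0, -0.007, -0.005], [-0.007, 1.0, -0.009], [0.005, -0.008, -1.0]]
force: [0.7, 1.1, -0.1]
finger_gap: 0.994
```

step_arm(
  steps=[
    {"translation": [-0.0195, -0.0325, 0.001], "angular": [0, 0, -1.3], "gripper": 0.085},
    {"translation": [-0.0185, -0.0325, 0.001], "angular": [0, 0, -1.3], "gripper": 0.085},
    {"translation": [-0.018, -0.033, 0.001], "angular": [0, 0, -1.3], "gripper": 0.085},
    {"translation": [-0.017, -0.0335, 0.001], "angular": [0, 0, -1.3], "gripper": 0.085},
    {"translation": [-0.0165, -0.034, 0.001], "angular": [0, 0, -1.3], "gripper": 0.085},
  ],
)

```text
time: 1.6
position: [0.4465, 0.1273, 0.2083]
tcp_rot: [[-0.992, -0.125, -0.006], [-0.125, 0.992, -0.009], [0.007, -0.008, -1.0]]
force: [1.2, 0.6, 0.3]
finger_gap: 0.99
```

```bash
python3 -c "
from h import *
plan([.5325,-.02,.215],102.2,10)"
```

```text
t 1.6 p [0.4465 0.1273 0.2083] yaw 97.19 gap 84.5 F [1.2 0.6 0.3] tilt [-0.006 -0.009] j6 -1.53
total tool d [ -66.8 -156.9   -6. ] rot/row [-0.04 -0.04 -0.5 ]
[-0.0067, -0.0157, -0.0006]
[-0.0065, -0.0158, -0.0006]
[-0.0064, -0.0158, -0.0006]
[-0.0063, -0.0159, -0.0006]
[-0.0061, -0.0159, -0.0006]
[-0.006, -0.016, -0.0006]
[-0.0059, -0.016, -0.0006]
[-0.0057, -0.0161, -0.0006]
[-0.0056, -0.0161, -0.0007]
[-0.0054, -0.0162, -0.0007]
```

step_arm(
  steps=[
    {"translation": [-0.013, -0.0315, -0.001], "angular": [-0.1, -0.1, -1], "gripper": 0.085},
    {"translation": [-0.013, -0.0315, -0.001], "angular": [-0.1, -0.1, -1], "gripper": 0.085},
    {"translation": [-0.0125, -0.032, -0.001], "angular": [-0.1, -0.1, -1], "gripper": 0.085},
    {"translation": [-0.012, -0.032, -0.001], "angular": [-0.1, -0.1, -1], "gripper": 0.085},
    {"translation": [-0.0115, -0.027, -0.001], "angular": [-0.1, -0.1, -1], "gripper": 0.085},
  ],
)

```text
time: 2.1
position: [0.5333, -0.0227, 0.211]
tcp_rot: [[-0.977, -0.212, -0.003], [-0.212, 0.977, 0.002], [0.002, 0.003, -1.0]]
force: [0.1, -0.8, 0.2]
finger_gap: 0.997
```

```bash
python3 -c "
from h import *
plan([.5325,-.02,.138],102.2,5)"
```

```text
t 2.1 p [ 0.5333 -0.0227  0.211 ] yaw 102.26 gap 85.2 F [ 0.1 -0.8  0.2] tilt [-0.003  0.002] j6 -1.93
total tool d [ 0.1  2.6 73. ] rot/row [ 0.03 -0.02  0.01]
[0.0, 0.0005, 0.0146]
[0.0, 0.0005, 0.0146]
[0.0, 0.0005, 0.0146]
[0.0, 0.0005, 0.0146]
[0.0, 0.0005, 0.0146]
```

step_arm(
  steps=[
    {"translation": [0, 0.001, 0.018], "angular": [0, 0, 0], "gripper": 0.085},
    {"translation": [0, 0.001, 0.018], "angular": [0, 0, 0], "gripper": 0.085},
    {"translation": [0, 0.0005, 0.018], "angular": [0, 0, 0], "gripper": 0.085},
    {"translation": [0, 0, 0.01], "angular": [0, 0, 0], "gripper": 0.085},
    {"translation": [0, 0, 0.008], "angular": [0, 0, 0], "gripper": 0.085},
  ],
)

```text
time: 2.6
position: [0.5347, -0.0248, 0.1367]
tcp_rot: [[-0.979, -0.206, -0.001], [-0.206, 0.979, 0.001], [0.001, 0.001, -1.0]]
force: [-0.3, 0.3, -0.5]
finger_gap: 0.995
```

step_arm(
  steps=[
    {"translation": [0, 0, 0], "angular": [0, 0, 0], "gripper": 0.05},
    {"translation": [0, 0, 0], "angular": [0, 0, 0], "gripper": 0.05},
    {"translation": [0, 0, 0], "angular": [0, 0, 0], "gripper": 0.02},
    {"translation": [0, 0, 0], "angular": [0, 0, 0], "gripper": 0.02},
    {"translation": [0, 0, 0], "angular": [0, 0, 0], "gripper": 0.02},
  ],
)

```text
time: 3.1
position: [0.5344, -0.022, 0.1398]
tcp_rot: [[-0.978, -0.208, -0.003], [-0.208, 0.978, 0.006], [0.002, 0.007, -1.0]]
force: [0.1, 0.5, -3.2]
finger_gap: 0.334
```

```bash
python3 -c "
from h import *
plan([.5325,-.02,.138],102.2,1)"
```

```text
t 3.1 p [ 0.5344 -0.022   0.1398] yaw 101.99 gap 28.5 F [ 0.1  0.5 -3.2] tilt [-0.003  0.006] j6 -1.93
total tool d [1.4 2.4 1.9] rot/row [ 0.38 -0.09 -0.21]
[0.0014, 0.0024, 0.0019]
```

step_arm(
  steps=[
    {"translation": [0, 0, 0], "angular": [0, 0, 0], "gripper": 0.02},
    {"translation": [0, 0, 0], "angular": [0, 0, 0], "gripper": 0.02},
    {"translation": [0, 0, 0], "angular": [0, 0, 0], "gripper": 0.02},
    {"translation": [0, 0, -0.005], "angular": [0, 0, 0], "gripper": 0.02},
    {"translation": [0, 0, -0.01], "angular": [0, 0, 0], "gripper": 0.02},
  ],
)

```text
time: 3.6
position: [0.5327, -0.0224, 0.153]
tcp_rot: [[-0.978, -0.208, -0.007], [-0.208, 0.978, 0.005], [0.006, 0.006, -1.0]]
force: [0.1, 0.5, -2.6]
finger_gap: 0.332
```

step_arm(
  steps=[
    {"translation": [0, 0, -0.01], "angular": [0, 0, 0], "gripper": 0.02},
    {"translation": [0, 0, -0.02], "angular": [0, 0, 0], "gripper": 0.02},
    {"translation": [0, 0, -0.02], "angular": [0, 0, 0], "gripper": 0.02},
    {"translation": [0, 0, -0.01], "angular": [0, 0, 0], "gripper": 0.02},
    {"translation": [0, 0, 0], "angular": [0, 0, 0], "gripper": 0.02},
  ],
)

```text
time: 4.1
position: [0.5344, -0.0236, 0.2203]
tcp_rot: [[-0.978, -0.207, -0.002], [-0.207, 0.978, 0.003], [0.001, 0.004, -1.0]]
force: [0.7, 0.1, -2.4]
finger_gap: 0.335
```

Run:
```python
from h import *
out=np.zeros((420,800,3),np.uint8)
a=capture("top");b=capture("side");cv2.imwrite("pics/t1.png",a);cv2.imwrite("pics/s1.png",b)
out[:400,:400]=cv2.resize(a[145:265,205:325],(400,400));out[:400,400:]=cv2.resize(b[110:260,190:340],(400,400));cv2.imwrite("pics/lift.png",out)
plan([.5345,-.02,.20],102.2,1)
```

```text
t 4.2 p [ 0.5335 -0.0234  0.2181] yaw 101.96 gap 28.6 F [ 0.4  0.8 -3.3] tilt [-0.005  0.004] j6 -1.93
total tool d [-1.8  3.  18.1] rot/row [ 0.28 -0.24 -0.24]
[-0.0018, 0.003, 0.0181]
```

View pics/lift.png

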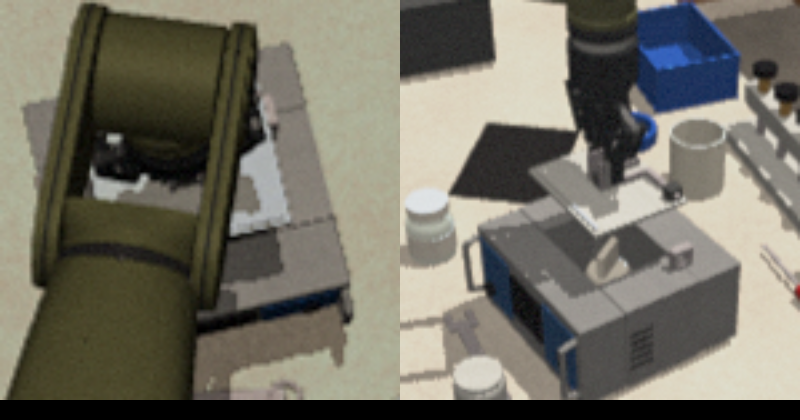

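The hatch is off with both pins drawn, held level. The old cartridge is visible in the well with its fin at about side px (266,208). Next I carry the hatch to the mat.

```bash
python3 -c "
from h import *
plan([.5226,.3675,.16],60,10)"
```

```text
t 4.2 p [ 0.5335 -0.0234  0.2181] yaw 101.96 gap 28.6 F [ 0.4  0.8 -3.3] tilt [-0.005  0.004] j6 -1.93
total tool d [-70.6 384.3  59.7] rot/row [ 0.02 -0.03  4.2 ]
[-0.0071, 0.0384, 0.006]
[-0.0042, 0.0388, 0.006]
[-0.0014, 0.0391, 0.006]
[0.0015, 0.0391, 0.0059]
[0.0044, 0.0388, 0.0059]
[0.0072, 0.0384, 0.0059]
[0.01, 0.0378, 0.0059]
[0.0127, 0.037, 0.0059]
[0.0154, 0.0359, 0.0059]
[0.018, 0.0347, 0.0058]
```

step_arm(
  steps=[
    {"translation": [-0.007, 0.0385, 0], "angular": [0, 0, 4.2], "gripper": 0.02},
    {"translation": [-0.004, 0.039, 0], "angular": [0, 0, 4.2], "gripper": 0.02},
    {"translation": [-0.0015, 0.039, 0], "angular": [0, 0, 4.2], "gripper": 0.02},
    {"translation": [0.0015, 0.039, 0], "angular": [0, 0, 4.2], "gripper": 0.02},
    {"translation": [0.0045, 0.039, 0], "angular": [0, 0, 4.2], "gripper": 0.02},
  ],
)

```text
time: 4.7
position: [0.5267, 0.1732, 0.2118]
tcp_rot: [[-0.983, 0.182, -0.014], [0.182, 0.983, 0.001], [0.014, -0.002, -1.0]]
force: [0.3, 0.9, -2.5]
finger_gap: 0.335
```

step_arm(
  steps=[
    {"translation": [0.007, 0.0385, 0.006], "angular": [0, 0, 4.2], "gripper": 0.02},
    {"translation": [0.01, 0.038, 0.01], "angular": [0, 0, 4.2], "gripper": 0.02},
    {"translation": [0.0125, 0.037, 0.015], "angular": [0, 0, 4.2], "gripper": 0.02},
    {"translation": [0.0155, 0.036, 0.015], "angular": [0, 0, 4.2], "gripper": 0.02},
    {"translation": [0.018, 0.0345, 0.015], "angular": [0, 0, 4.2], "gripper": 0.02},
  ],
)

```text
time: 5.2
position: [0.5239, 0.3763, 0.1443]
tcp_rot: [[-0.845, 0.535, -0.018], [0.535, 0.845, -0.002], [0.015, -0.011, -1.0]]
force: [0.4, 0.0, -3.3]
finger_gap: 0.334
```

```bash
python3 -c "
from h import *
plan([.5226,.3675,.025],60,5)"
```

```text
t 5.2 p [0.5239 0.3763 0.1443] yaw 57.66 gap 28.5 F [ 0.4  0.  -3.3] tilt [-0.018 -0.002] j6 -0.47
total tool d [ -5.3  -6.8 119.3] rot/row [-0.12 -0.17 -0.47]
[-0.0011, -0.0014, 0.0239]
[-0.001, -0.0014, 0.0239]
[-0.0009, -0.0015, 0.0239]
[-0.0008, -0.0015, 0.0239]
[-0.0007, -0.0016, 0.0239]
```

step_arm(
  steps=[
    {"translation": [-0.001, -0.0015, 0.03], "angular": [-0.1, -0.2, -0.5], "gripper": 0.02},
    {"translation": [-0.001, -0.0015, 0.03], "angular": [-0.1, -0.2, -0.5], "gripper": 0.02},
    {"translation": [-0.001, -0.0015, 0.03], "angular": [-0.1, -0.2, -0.5], "gripper": 0.02},
    {"translation": [-0.001, -0.0015, 0.015], "angular": [-0.1, -0.2, -0.5], "gripper": 0.02},
    {"translation": [-0.001, -0.0015, 0.003], "angular": [-0.1, -0.2, -0.5], "gripper": 0.02},
  ],
)

```text
time: 5.7
position: [0.5159, 0.3706, 0.022]
tcp_rot: [[-0.872, 0.49, -0.011], [0.49, 0.872, -0.009], [0.005, -0.013, -1.0]]
force: [-0.1, -0.1, -3.0]
finger_gap: 0.334
```

```bash
python3 -c "
from h import *
plan([.5226,.3675,.018],60,4)"
```

```text
t 5.7 p [0.5159 0.3706 0.022 ] yaw 60.66 gap 28.6 F [-0.1 -0.1 -3. ] tilt [-0.011 -0.009] j6 -0.52
total tool d [-7.4  0.6  3.9] rot/row [-0.19 -0.07  0.16]
[-0.0019, 0.0002, 0.001]
[-0.0018, 0.0002, 0.001]
[-0.0018, 0.0002, 0.001]
[-0.0018, 0.0002, 0.001]
```

step_arm(
  steps=[
    {"translation": [-0.0035, 0, 0], "angular": [-0.4, -0.1, 0], "gripper": 0.02},
    {"translation": [-0.0035, 0, 0], "angular": [-0.3, -0.1, 0], "gripper": 0.02},
    {"translation": [0, 0, 0.001], "angular": [0, 0, 0], "gripper": 0.02},
    {"translation": [0, 0, 0.001], "angular": [0, 0, 0], "gripper": 0.02},
    {"translation": [0, 0, 0.001], "angular": [0, 0, 0], "gripper": 0.02},
  ],
)

```text
time: 6.2
position: [0.5237, 0.3669, 0.0206]
tcp_rot: [[-0.871, 0.491, 0.001], [0.491, 0.871, 0.002], [-0.0, 0.002, -1.0]]
force: [-0.7, 0.4, -2.7]
finger_gap: 0.333
```

```bash
python3 -c "
from h import *
plan([.5226,.3675,.018],60,1)"
```

```text
t 6.2 p [0.5237 0.3669 0.0206] yaw 60.6 gap 28.4 F [-0.7  0.4 -2.7] tilt [0.001 0.002] j6 -0.53
total tool d [ 1.3 -0.   2.6] rot/row [0.12 0.02 0.6 ]
[0.0013, -0.0, 0.0026]
```

step_arm(
  steps=[
    {"translation": [0, 0, 0.002], "angular": [0, 0, 0], "gripper": 0.02},
    {"translation": [0, 0, 0.002], "angular": [0, 0, 0], "gripper": 0.02},
    {"translation": [0, 0, 0.0015], "angular": [0, 0, 0], "gripper": 0.02},
    {"translation": [0, 0, 0], "angular": [0, 0, 0], "gripper": 0.02},
    {"translation": [0, 0, 0], "angular": [0, 0, 0], "gripper": 0.02},
  ],
)

```text
time: 6.7
position: [0.5251, 0.3678, 0.0186]
tcp_rot: [[-0.871, 0.491, 0.004], [0.491, 0.871, 0.003], [-0.002, 0.004, -1.0]]
force: [-0.3, 0.6, -2.9]
finger_gap: 0.329
```

step_arm(
  steps=[
    {"translation": [0, 0, 0.003], "angular": [0, 0, 0], "gripper": 0.02},
    {"translation": [0, 0, 0.0025], "angular": [0, 0, 0], "gripper": 0.02},
    {"translation": [0, 0, 0.0025], "angular": [0, 0, 0], "gripper": 0.02},
    {"translation": [0, 0, 0.001], "angular": [0, 0, 0], "gripper": 0.02},
    {"translation": [0, 0, 0], "angular": [0, 0, 0], "gripper": 0.02},
  ],
)

```text
time: 7.2
position: [0.5257, 0.3683, 0.0182]
tcp_rot: [[-0.872, 0.49, 0.001], [0.49, 0.872, 0.001], [-0.0, 0.001, -1.0]]
force: [-1.3, -0.5, -2.3]
finger_gap: 0.327
```

step_arm(
  steps=[
    {"translation": [0, 0, 0.004], "angular": [0, 0, 0], "gripper": 0.02},
    {"translation": [0, 0, 0.004], "angular": [0, 0, 0], "gripper": 0.02},
    {"translation": [0, 0, 0.0], "angular": [0, 0, 0], "gripper": 0.02},
    {"translation": [0, 0, 0], "angular": [0, 0, 0], "gripper": 0.02},
    {"translation": [0, 0, 0], "angular": [0, 0, 0], "gripper": 0.02},
  ],
)

```text
time: 7.7
position: [0.5265, 0.3689, 0.0183]
tcp_rot: [[-0.872, 0.49, -0.001], [0.49, 0.872, -0.001], [0.0, -0.001, -1.0]]
force: [0.6, -0.3, -1.6]
finger_gap: 0.335
```

Run:
```python
from h import *
a=capture("top");b=capture("side");cv2.imwrite("pics/t2.png",a);cv2.imwrite("pics/s2.png",b)
out=np.zeros((400,800,3),np.uint8)
out[:400,:400]=cv2.resize(a[160:260,90:190],(400,400));out[:400,400:]=cv2.resize(b[110:210,180:280],(400,400));cv2.imwrite("pics/mat.png",out)
plan([.5226,.3675,.018],60,1)
```

```text
t 7.8 p [0.5265 0.3689 0.0182] yaw 60.68 gap 28.7 F [-0.1 -0.8 -1.8] tilt [-0.001 -0.001] j6 -0.53
total tool d [ 2.7 -3.1  0.2] rot/row [-0.06 -0.04  0.68]
[0.0027, -0.0031, 0.0002]
```

View pics/mat.png

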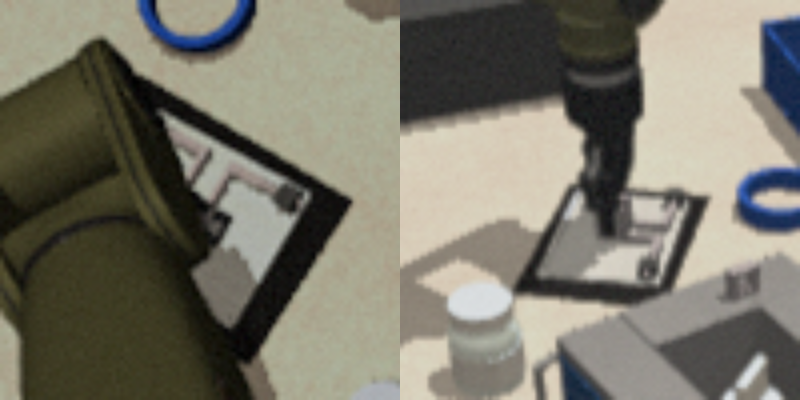

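The hatch lies aligned inside the mat at the expected height. Releasing it.

step_arm(
  steps=[
    {"translation": [0, 0, 0], "angular": [0, 0, 0], "gripper": 0.085},
    {"translation": [0, 0, 0], "angular": [0, 0, 0], "gripper": 0.085},
    {"translation": [0, 0, 0], "angular": [0, 0, 0], "gripper": 0.085},
    {"translation": [0, 0, 0], "angular": [0, 0, 0], "gripper": 0.085},
    {"translation": [0, 0, -0.01], "angular": [0, 0, 0], "gripper": 0.085},
  ],
)

```text
time: 8.3
position: [0.5253, 0.3681, 0.0259]
tcp_rot: [[-0.872, 0.49, -0.005], [0.49, 0.872, -0.003], [0.003, -0.005, -1.0]]
force: [0.3, 0.8, 0.4]
finger_gap: 0.999
```

step_arm(
  steps=[
    {"translation": [0, 0, -0.02], "angular": [0, 0, 0], "gripper": 0.085},
    {"translation": [0, 0, -0.04], "angular": [0, 0, 0], "gripper": 0.085},
    {"translation": [0, 0, -0.045], "angular": [0, 0, 0], "gripper": 0.085},
    {"translation": [0, 0, -0.045], "angular": [0, 0, 0], "gripper": 0.085},
    {"translation": [0, 0, -0.045], "angular": [0, 0, 0], "gripper": 0.085},
  ],
)

```text
time: 8.8
position: [0.5237, 0.3671, 0.2248]
tcp_rot: [[-0.872, 0.49, -0.013], [0.49, 0.872, -0.008], [0.007, -0.013, -1.0]]
force: [0.2, 0.4, 0.5]
finger_gap: 0.993
```

Run:
```python
from h import *
b=capture("side");a=capture("top");cv2.imwrite("pics/s3.png",b);cv2.imwrite("pics/t3.png",a)
out=np.zeros((560,800,3),np.uint8)
out[:560,:560]=cv2.resize(a[165:235,225:295],(560,560),interpolation=cv2.INTER_CUBIC);out[:240,560:]=cv2.resize(b[180:240,240:300],(240,240),interpolation=cv2.INTER_CUBIC)
out[240:480,560:]=cv2.resize(a[160:260,90:190],(240,240));cv2.imwrite("pics/well.png",out)
plan([.5325,-.02,.22],100,12)
```

```text
t 8.9 p [0.5277 0.3696 0.2336] yaw 60.69 gap 84.7 F [ 0.3 -0.   1.8] tilt [0.002 0.001] j6 -0.53
total tool d [-194.9 -337.4   13.3] rot/row [ 0.01  0.01 -3.28]
[-0.0162, -0.0281, 0.0011]
[-0.0146, -0.029, 0.0011]
[-0.0129, -0.0298, 0.0011]
[-0.0112, -0.0305, 0.0011]
[-0.0094, -0.0311, 0.0011]
[-0.0077, -0.0316, 0.0011]
[-0.0058, -0.0319, 0.0011]
[-0.004, -0.0322, 0.0011]
[-0.0022, -0.0324, 0.0011]
[-0.0003, -0.0325, 0.0011]
[0.0016, -0.0324, 0.0011]
[0.0034, -0.0323, 0.0011]
```

View pics/well.png

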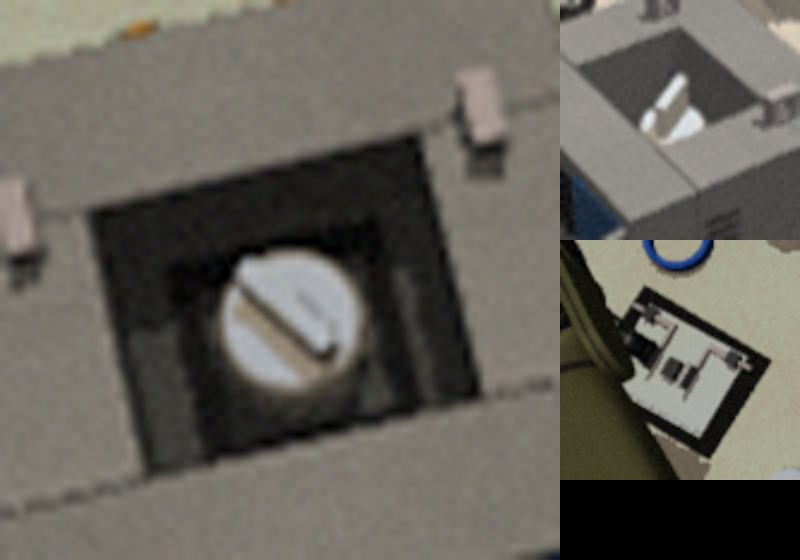

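The well shows the old cartridge: disc centre at crop (291,322), fin top centre about (292,303), fin running from (240,275) to (325,350). The hatch lies on the mat, pins out. Computing both cartridges.

Run:
```python
from h import *
U=lambda P:(np.array(P,float)+.5)/8-.5+[225,165]
print("fin ctr",onz("top",U([[292,303]]),.118).round(4),"disc ctr",onz("top",U([[291,322]]),.086).round(4))
l=onz("top",U([[240,275],[325,350]]),.115);print("fin yaw",np.degrees(np.arctan2(*(l[0]-l[1])[1::-1])),np.linalg.norm(l[0]-l[1]))
w=onz("top",U([[93,212],[422,136],[480,396],[148,474]]),.125);print("well",fit2([[.05,.062],[.05,-.062],[-.05,-.062],[-.05,.062]],w))
a=cv2.imread("pics/t3.png");b=cv2.imread("pics/s3.png")
# disc of fresh: bright blob
for n,im,(x,y,w,h) in(("top",a,(375,193,30,30)),("top",a,(248,193,26,26))):
    m=(im[y:y+h,x:x+w,0]>135).astype(np.uint8);cs,_=cv2.findContours(cv2.morphologyEx(m,3,np.ones((5,5))),0,1);c=max(cs,key=cv2.contourArea)
    (cx,cy),r=cv2.minEnclosingCircle(c);print("disc px",cx+x,cy+y,r,onz("top",[[cx+x,cy+y]],.061 if x>300 else .086).round(4))
    out=cv2.resize(im[y:y+h,x:x+w],(400,400),interpolation=cv2.INTER_CUBIC)
    if x>300: o1=out
x,y,w,h=293,285,40,40
cv2.imwrite("pics/fresh.png",np.hstack([o1,cv2.resize(b[y:y+h,x:x+w],(400,400),interpolation=cv2.INTER_CUBIC)]))
```

```text
fin ctr [[ 0.5325 -0.0215  0.118 ]] disc ctr [[ 0.5317 -0.0195  0.086 ]]
fin yaw 47.657508980581625 0.04142324626937473
well (np.float64(12.370542892567002), array([ 0.53094368, -0.01963802]), array([[-1.1, -1.9],
       [-1.1,  0.6],
       [ 1.2,  2.1],
       [ 1. , -0.8]]))
disc px 388.5 208.04545497894287 8.094839096069336 [[ 0.5222 -0.3977  0.061 ]]
disc px 260.69999980926514 204.10000038146973 8.348752975463867 [[ 0.5338 -0.0188  0.086 ]]
```

View pics/fresh.png

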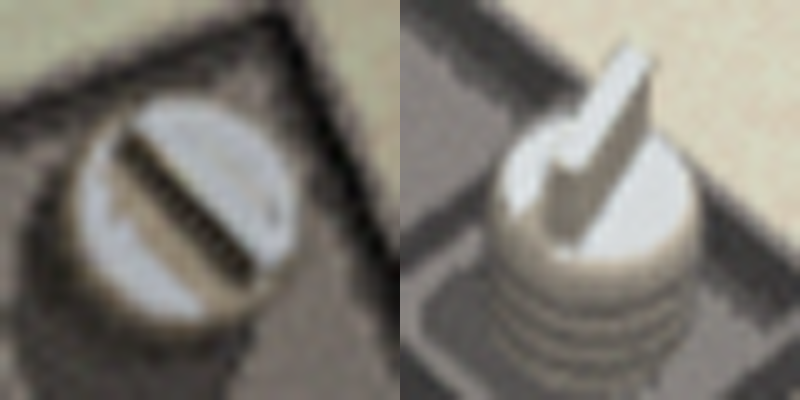

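The fresh cartridge's crop shows its disc centred at (187,209) and the fin's shaded face from (120,145) to (250,275), at about 45°. Now I reach for the old cartridge, turning −103° to keep joint 6 in range.

```bash
sed -i 's/def plan(p,yaw,n):/def plan(p,yaw,n,dd=None):/; s/d=(yaw-y0+90)%180-90;/d=(yaw-y0+90)%180-90 if dd is None else dd;/' h.py; python3 -c "
from h import *
plan([.5325,-.0205,.21],0,13,-103)
print(onz('top',[[390.3,206.2]],.093))
l=onz('top',np.array([[120,145],[250,275]])/13.33+[375,193],.08);print(np.degrees(np.arctan2(*(l[0]-l[1])[1::-1])))"
```

```text
t 8.9 p [0.5277 0.3696 0.2336] yaw 60.69 gap 84.7 F [ 0.3 -0.   1.8] tilt [0.002 0.001] j6 -0.53
total tool d [-195.1 -337.9   23.3] rot/row [ 0.01 -0.    7.92]
[-0.015, -0.026, 0.0018]
[-0.0184, -0.0237, 0.0018]
[-0.0215, -0.0209, 0.0018]
[-0.0242, -0.0177, 0.0018]
[-0.0264, -0.0142, 0.0018]
[-0.0281, -0.0104, 0.0018]
[-0.0293, -0.0065, 0.0018]
[-0.0299, -0.0024, 0.0018]
[-0.03, 0.0018, 0.0018]
[-0.0294, 0.0059, 0.0018]
[-0.0283, 0.0099, 0.0018]
[-0.0267, 0.0137, 0.0018]
[-0.0246, 0.0173, 0.0018]
[[ 0.52173648 -0.39668916  0.093     ]]
42.61027024883666
```

step_arm(
  steps=[
    {"translation": [-0.015, -0.026, 0], "angular": [0, 0, 7.9], "gripper": 0.085},
    {"translation": [-0.0185, -0.0235, 0], "angular": [0, 0, 7.9], "gripper": 0.085},
    {"translation": [-0.0215, -0.021, 0], "angular": [0, 0, 7.9], "gripper": 0.085},
    {"translation": [-0.024, -0.0175, 0], "angular": [0, 0, 7.9], "gripper": 0.085},
    {"translation": [-0.0265, -0.014, 0], "angular": [0, 0, 7.9], "gripper": 0.085},
  ],
)

```text
time: 9.4
position: [0.5304, 0.2196, 0.2419]
tcp_rot: [[-0.342, 0.939, 0.015], [0.94, 0.342, 0.007], [0.002, 0.017, -1.0]]
force: [-0.1, -0.5, 1.5]
finger_gap: 0.996
```

step_arm(
  steps=[
    {"translation": [-0.028, -0.0105, 0.001], "angular": [0, 0, 7.9], "gripper": 0.05},
    {"translation": [-0.0295, -0.0065, 0.001], "angular": [0, 0, 7.9], "gripper": 0.05},
    {"translation": [-0.03, -0.0025, 0.001], "angular": [0, 0, 7.9], "gripper": 0.05},
    {"translation": [-0.03, 0.002, 0.001], "angular": [0, 0, 7.9], "gripper": 0.05},
    {"translation": [-0.0295, 0.006, 0.001], "angular": [0, 0, 7.9], "gripper": 0.05},
  ],
)

```text
time: 9.9
position: [0.528, 0.0634, 0.2405]
tcp_rot: [[0.36, 0.933, 0.024], [0.933, -0.36, 0.008], [0.016, 0.019, -1.0]]
force: [-0.2, 0.7, -0.6]
finger_gap: 0.589
```

step_arm(
  steps=[
    {"translation": [-0.0285, 0.01, 0.001], "angular": [0, 0, 7.9], "gripper": 0.05},
    {"translation": [-0.0265, 0.0135, 0.001], "angular": [0, 0, 7.9], "gripper": 0.05},
    {"translation": [-0.015, 0.01, 0.001], "angular": [0, 0, 4], "gripper": 0.05},
    {"translation": [0, 0, 0], "angular": [0, 0, 0], "gripper": 0.05},
    {"translation": [0, 0, 0], "angular": [0, 0, 0], "gripper": 0.05},
  ],
)

```text
time: 10.4
position: [0.5244, -0.0208, 0.2407]
tcp_rot: [[0.67, 0.742, 0.031], [0.742, -0.671, 0.007], [0.026, 0.018, -0.999]]
force: [0.5, 0.3, 0.3]
finger_gap: 0.587
```

```bash
python3 -c "
from h import *
plan([.5325,-.0205,.19],-42.3,4)"
```

```text
t 10.4 p [ 0.5244 -0.0208  0.2407] yaw -42.12 gap 50.2 F [0.5 0.3 0.3] tilt [0.031 0.007] j6 0.58
total tool d [ 4.4  4.9 50.9] rot/row [ 0.26 -0.37  0.05]
[0.0011, 0.0012, 0.0127]
[0.0012, 0.0013, 0.0127]
[0.0013, 0.0013, 0.0127]
[0.0013, 0.0014, 0.0127]
```

Correct tilt and position first, while descending above the well.

step_arm(
  steps=[
    {"translation": [0.001, 0.001, 0.02], "angular": [0.5, -0.7, 0], "gripper": 0.05},
    {"translation": [0.001, 0.0015, 0.02], "angular": [0.5, -0.7, 0], "gripper": 0.05},
    {"translation": [0.001, 0.0015, 0.02], "angular": [0, 0, 0], "gripper": 0.05},
    {"translation": [0.001, 0.001, 0], "angular": [0, 0, 0], "gripper": 0.05},
    {"translation": [0, 0, 0], "angular": [0, 0, 0], "gripper": 0.05},
  ],
)

```text
time: 10.9
position: [0.5316, -0.0171, 0.1739]
tcp_rot: [[0.665, 0.747, -0.004], [0.747, -0.665, 0.001], [-0.002, -0.004, -1.0]]
force: [0.5, -0.1, 0.3]
finger_gap: 0.586
```

```bash
python3 -c "
from h import *
plan([.5325,-.0205,.09],-42.3,5)"
```

```text
t 10.9 p [ 0.5316 -0.0171  0.1739] yaw -41.66 gap 50.1 F [ 0.5 -0.1  0.3] tilt [-0.004  0.001] j6 0.59
total tool d [-1.7  3.2 83.9] rot/row [-0.04  0.03  0.13]
[-0.0003, 0.0006, 0.0168]
[-0.0004, 0.0006, 0.0168]
[-0.0004, 0.0006, 0.0168]
[-0.0004, 0.0006, 0.0168]
[-0.0004, 0.0006, 0.0168]
```

step_arm(
  steps=[
    {"translation": [-0.001, 0.001, 0.02], "angular": [0, 0, 0.3], "gripper": 0.05},
    {"translation": [-0.0005, 0.001, 0.02], "angular": [0, 0, 0.3], "gripper": 0.05},
    {"translation": [0, 0.001, 0.02], "angular": [0, 0, 0], "gripper": 0.05},
    {"translation": [0, 0, 0.015], "angular": [0, 0, 0], "gripper": 0.05},
    {"translation": [0, 0, 0.007], "angular": [0, 0, 0], "gripper": 0.05},
  ],
)

```text
time: 11.4
position: [0.5358, -0.0186, 0.0923]
tcp_rot: [[0.67, 0.743, 0.001], [0.743, -0.67, -0.0], [0.001, 0.001, -1.0]]
force: [-0.2, -0.0, -0.8]
finger_gap: 0.585
```

step_arm(
  steps=[
    {"translation": [0, 0, 0], "angular": [0, 0, 0], "gripper": 0.0},
    {"translation": [0, 0, 0], "angular": [0, 0, 0], "gripper": 0.0},
    {"translation": [0, 0, 0], "angular": [0, 0, 0], "gripper": 0.0},
    {"translation": [0, 0, 0], "angular": [0, 0, 0], "gripper": 0.0},
    {"translation": [0, 0, 0], "angular": [0, 0, 0], "gripper": 0.0},
  ],
)

```text
time: 11.9
position: [0.5368, -0.0183, 0.0939]
tcp_rot: [[0.669, 0.743, 0.003], [0.743, -0.669, -0.0], [0.002, 0.003, -1.0]]
force: [1.0, 0.5, -1.6]
finger_gap: 0.102
```

```bash
python3 -c "
from h import *
plan([.5325,-.0205,.09],-42.3,1)"
```

```text
t 11.9 p [ 0.5368 -0.0183  0.0939] yaw -42.0 gap 8.7 F [ 1.   0.5 -1.6] tilt [ 0.003 -0.   ] j6 0.6
total tool d [-4.5 -1.7  3.9] rot/row [ 0.15 -0.11  0.3 ]
[-0.0045, -0.0017, 0.0039]
```

Fin gripped (gap 8.7 mm). Lift, then carry to the empty pocket.

step_arm(
  steps=[
    {"translation": [0, 0, -0.01], "angular": [0, 0, 0], "gripper": 0.0},
    {"translation": [0, 0, -0.03], "angular": [0, 0, 0], "gripper": 0.0},
    {"translation": [0, 0, -0.04], "angular": [0, 0, 0], "gripper": 0.0},
    {"translation": [0, 0, -0.04], "angular": [0, 0, 0], "gripper": 0.0},
    {"translation": [0, 0, -0.025], "angular": [0, 0, 0], "gripper": 0.0},
  ],
)

```text
time: 12.4
position: [0.5328, -0.018, 0.2408]
tcp_rot: [[0.669, 0.743, -0.008], [0.743, -0.669, 0.001], [-0.004, -0.006, -1.0]]
force: [-0.2, 0.4, -1.1]
finger_gap: 0.11
```

```bash
python3 -c "
from h import *
plan([.485,-.308,.20],-42,9)"
```

```text
t 12.4 p [ 0.5328 -0.018   0.2408] yaw -42.02 gap 9.4 F [-0.2  0.4 -1.1] tilt [-0.008  0.001] j6 0.6
total tool d [-247.3  158.9   40.8] rot/row [-0.04  0.03 -0.  ]
[-0.0275, 0.0177, 0.0045]
[-0.0275, 0.0177, 0.0045]
[-0.0275, 0.0176, 0.0045]
[-0.0275, 0.0176, 0.0045]
[-0.0275, 0.0176, 0.0045]
[-0.0275, 0.0176, 0.0045]
[-0.0275, 0.0176, 0.0045]
[-0.0275, 0.0176, 0.0045]
[-0.0275, 0.0176, 0.0045]
```

step_arm(
  steps=[
    {"translation": [-0.0275, 0.0175, 0], "angular": [0, 0, 0], "gripper": 0.0},
    {"translation": [-0.0275, 0.0175, 0], "angular": [0, 0, 0], "gripper": 0.0},
    {"translation": [-0.0275, 0.0175, 0], "angular": [0, 0, 0], "gripper": 0.0},
    {"translation": [-0.0275, 0.0175, 0], "angular": [0, 0, 0], "gripper": 0.0},
    {"translation": [-0.0275, 0.0175, 0], "angular": [0, 0, 0], "gripper": 0.0},
  ],
)

```text
time: 12.9
position: [0.5094, -0.1809, 0.2546]
tcp_rot: [[0.663, 0.748, 0.012], [0.748, -0.663, -0.003], [0.006, 0.011, -1.0]]
force: [0.7, -0.6, -2.7]
finger_gap: 0.109
```

step_arm(
  steps=[
    {"translation": [-0.0275, 0.0175, 0.01], "angular": [0, 0, 0], "gripper": 0.0},
    {"translation": [-0.0275, 0.0175, 0.01], "angular": [0, 0, 0], "gripper": 0.0},
    {"translation": [-0.0275, 0.0175, 0.01], "angular": [0, 0, 0], "gripper": 0.0},
    {"translation": [-0.02, 0.013, 0.01], "angular": [0, 0, 0], "gripper": 0.0},
    {"translation": [0, 0, 0], "angular": [0, 0, 0], "gripper": 0.0},
  ],
)

```text
time: 13.4
position: [0.4892, -0.31, 0.2195]
tcp_rot: [[0.667, 0.745, 0.018], [0.745, -0.667, -0.007], [0.007, 0.018, -1.0]]
force: [-0.1, 0.1, -1.6]
finger_gap: 0.104
```

```bash
python3 -c "
from h import *
plan([.485,-.308,.0685],-42,6)"
```

```text
t 13.4 p [ 0.4892 -0.31    0.2195] yaw -41.82 gap 8.8 F [-0.1  0.1 -1.6] tilt [ 0.018 -0.007] j6 0.07
total tool d [ -2.3  -7.3 150.9] rot/row [ 0.18 -0.06  0.03]
[-0.0004, -0.0012, 0.0252]
[-0.0004, -0.0011, 0.0252]
[-0.0003, -0.0011, 0.0252]
[-0.0003, -0.001, 0.0252]
[-0.0003, -0.0009, 0.0252]
[-0.0002, -0.0008, 0.0252]
```

step_arm(
  steps=[
    {"translation": [-0.001, -0.002, 0.03], "angular": [0.5, -0.2, 0], "gripper": 0.0},
    {"translation": [-0.001, -0.002, 0.04], "angular": [0.5, -0.2, 0], "gripper": 0.0},
    {"translation": [0, -0.001, 0.04], "angular": [0, 0, 0], "gripper": 0.0},
    {"translation": [0, -0.001, 0.02], "angular": [0, 0, 0], "gripper": 0.0},
    {"translation": [0, 0, 0], "angular": [0, 0, 0], "gripper": 0.0},
  ],
)

```text
time: 13.9
position: [0.4875, -0.3084, 0.0931]
tcp_rot: [[0.668, 0.745, 0.009], [0.745, -0.668, -0.005], [0.002, 0.01, -1.0]]
force: [0.0, 0.4, -1.7]
finger_gap: 0.111
```

```bash
python3 -c "
from h import *
plan([.485,-.308,.0685],-42,4)"
```

```text
t 13.9 p [ 0.4875 -0.3084  0.0931] yaw -41.88 gap 9.4 F [ 0.   0.4 -1.7] tilt [ 0.009 -0.005] j6 0.07
total tool d [-1.4 -2.4 24.6] rot/row [ 0.14 -0.03  0.03]
[-0.0004, -0.0006, 0.0061]
[-0.0004, -0.0006, 0.0061]
[-0.0003, -0.0006, 0.0061]
[-0.0003, -0.0006, 0.0061]
```

step_arm(
  steps=[
    {"translation": [0, -0.001, 0.01], "angular": [0.3, 0, 0], "gripper": 0.0},
    {"translation": [0, -0.001, 0.008], "angular": [0.2, 0, 0], "gripper": 0.0},
    {"translation": [0, 0, 0.004], "angular": [0, 0, 0], "gripper": 0.0},
    {"translation": [0, 0, 0.002], "angular": [0, 0, 0], "gripper": 0.0},
    {"translation": [0, 0, 0.002], "angular": [0, 0, 0], "gripper": 0.0},
  ],
)

```text
time: 14.4
position: [0.49, -0.3084, 0.072]
tcp_rot: [[0.667, 0.745, 0.01], [0.745, -0.667, -0.004], [0.003, 0.01, -1.0]]
force: [0.6, -0.2, -1.7]
finger_gap: 0.108
```

step_arm(
  steps=[
    {"translation": [0, 0, 0.003], "angular": [0.3, 0, 0], "gripper": 0.0},
    {"translation": [0, 0, 0.003], "angular": [0.2, 0, 0], "gripper": 0.0},
    {"translation": [0, 0, 0.003], "angular": [0, 0, 0], "gripper": 0.0},
    {"translation": [0, 0, 0.003], "angular": [0, 0, 0], "gripper": 0.0},
    {"translation": [0, 0, 0], "angular": [0, 0, 0], "gripper": 0.0},
  ],
)

```text
time: 14.9
position: [0.4919, -0.3097, 0.0688]
tcp_rot: [[0.667, 0.745, 0.003], [0.745, -0.667, 0.002], [0.003, 0.001, -1.0]]
force: [-0.0, 0.6, -1.8]
finger_gap: 0.107
```

step_arm(
  steps=[
    {"translation": [0, 0, 0.004], "angular": [0, 0, 0], "gripper": 0.0},
    {"translation": [0, 0, 0.004], "angular": [0, 0, 0], "gripper": 0.0},
    {"translation": [0, 0, 0.004], "angular": [0, 0, 0], "gripper": 0.0},
    {"translation": [0, 0, 0], "angular": [0, 0, 0], "gripper": 0.0},
    {"translation": [0, 0, 0], "angular": [0, 0, 0], "gripper": 0.0},
  ],
)

```text
time: 15.4
position: [0.4944, -0.3115, 0.069]
tcp_rot: [[0.666, 0.746, 0.003], [0.746, -0.666, 0.001], [0.003, 0.002, -1.0]]
force: [0.0, 0.5, -2.6]
finger_gap: 0.109
```

step_arm(
  steps=[
    {"translation": [-0.002, 0, 0.003], "angular": [0, 0, 0], "gripper": 0.05},
    {"translation": [0, 0, 0], "angular": [0, 0, 0], "gripper": 0.05},
    {"translation": [0, 0, 0], "angular": [0, 0, 0], "gripper": 0.05},
    {"translation": [0, 0, -0.02], "angular": [0, 0, 0], "gripper": 0.05},
    {"translation": [0, 0, -0.04], "angular": [0, 0, 0], "gripper": 0.05},
  ],
)

```text
time: 15.9
position: [0.4884, -0.3102, 0.1175]
tcp_rot: [[0.667, 0.745, -0.009], [0.745, -0.667, 0.011], [0.002, -0.014, -1.0]]
force: [1.0, -0.8, 1.0]
finger_gap: 0.584
```

step_arm(
  steps=[
    {"translation": [0, 0, -0.04], "angular": [0, 0, 0], "gripper": 0.05},
    {"translation": [0, 0, -0.02], "angular": [0, 0, 0], "gripper": 0.05},
    {"translation": [0, 0, 0], "angular": [0, 0, 0], "gripper": 0.05},
    {"translation": [0, 0, 0], "angular": [0, 0, 0], "gripper": 0.05},
    {"translation": [0, 0, 0], "angular": [0, 0, 0], "gripper": 0.05},
  ],
)

```text
time: 16.4
position: [0.4904, -0.3121, 0.1824]
tcp_rot: [[0.667, 0.745, -0.004], [0.745, -0.667, 0.007], [0.002, -0.008, -1.0]]
force: [0.4, 0.6, 0.5]
finger_gap: 0.584
```

Run:
```python
from h import *
a=capture("top");b=capture("side");cv2.imwrite("pics/t4.png",a);cv2.imwrite("pics/s4.png",b)
out=np.zeros((400,800,3),np.uint8)
out[:400,:400]=cv2.resize(a[180:260,330:410],(400,400),interpolation=cv2.INTER_CUBIC);out[:400,400:]=cv2.resize(b[255:345,255:345],(400,400),interpolation=cv2.INTER_CUBIC);cv2.imwrite("pics/cad.png",out)
plan([.5217,-.397,.18],-47.4,4)
```

```text
t 16.5 p [ 0.49   -0.3118  0.1816] yaw -41.82 gap 49.8 F [ 0.2 -0.7 -0.3] tilt [-0.006  0.008] j6 0.07
total tool d [-42.4  80.4   0.7] rot/row [-0.14 -0.02  1.39]
[-0.0106, 0.0201, 0.0002]
[-0.0101, 0.0204, 0.0002]
[-0.0096, 0.0206, 0.0003]
[-0.0091, 0.0208, 0.0003]
```

View pics/cad.png

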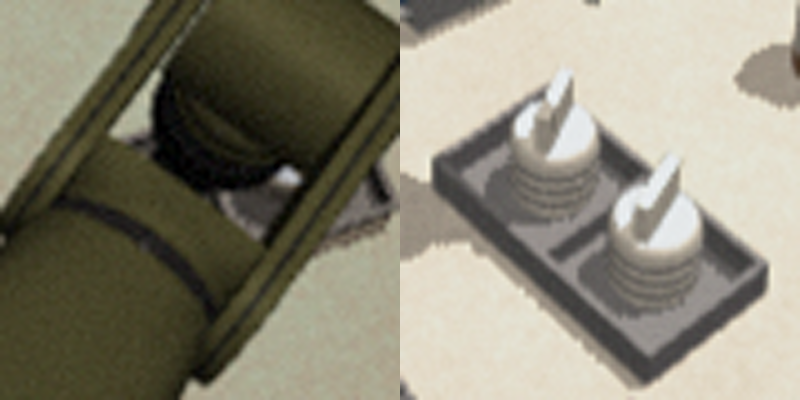

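The old cartridge stands upright in the formerly empty pocket (side crop disc (556,137)), the fresh one at (655,228). I use that offset to cross-check the fresh one's position.

```bash
python3 -c "
from h import *
p=proj('side',[.4930,-.3112,.061]);print(p,onz('side',p+[[22.05,20.6]],.061), onz('side',[[255+655.5/4.444-.5,255+228.5/4.444-.5]],.061), onz('side',[[255+556.5/4.444-.5,255+137.5/4.444-.5]],.061))
for f in ([[645,230],[675,165]],):
  l=onz('side',np.array(f)/4.444+np.array([165.,255])-0,.093);print(l,np.degrees(np.arctan2(*(l[1]-l[0])[1::-1])))
"
```

```text
[[287.98929168 282.4494585 ]] [[ 0.52053229 -0.39828055  0.061     ]] [[ 0.73932258 -0.49201714  0.061     ]] [[ 0.7217211  -0.41026834  0.061     ]]
[[ 0.50426246 -0.43280159  0.093     ]
 [ 0.53969391 -0.39550265  0.093     ]] 46.47084769884341
```

step_arm(
  steps=[
    {"translation": [-0.011, 0.02, 0], "angular": [-0.3, 0, 0.8], "gripper": 0.05},
    {"translation": [-0.0105, 0.0205, 0], "angular": [-0.2, 0, 0.8], "gripper": 0.05},
    {"translation": [-0.01, 0.0205, 0], "angular": [0, 0, 0.8], "gripper": 0.05},
    {"translation": [-0.0095, 0.0205, 0], "angular": [0, 0, 0.8], "gripper": 0.05},
    {"translation": [0, 0, 0.01], "angular": [0, 0, 0], "gripper": 0.05},
  ],
)

```text
time: 17.0
position: [0.5205, -0.3976, 0.1632]
tcp_rot: [[0.708, 0.706, -0.007], [0.706, -0.708, 0.009], [0.001, -0.011, -1.0]]
force: [-0.1, 0.6, -0.7]
finger_gap: 0.589
```

```bash
python3 -c "
from h import *
plan([.521,-.398,.067],-45,5)"
```

```text
t 17.0 p [ 0.5205 -0.3976  0.1632] yaw -45.06 gap 50.3 F [-0.1  0.6 -0.7] tilt [-0.007  0.009] j6 0.05
total tool d [-0.1  1.6 96.2] rot/row [-0.12 -0.02 -0.01]
[-0.0, 0.0003, 0.0192]
[-0.0, 0.0003, 0.0192]
[0.0, 0.0002, 0.0192]
[0.0, 0.0002, 0.0192]
[0.0, 0.0002, 0.0192]
```

step_arm(
  steps=[
    {"translation": [0, 0.0005, 0.025], "angular": [-0.3, 0, 0], "gripper": 0.05},
    {"translation": [0, 0.0005, 0.025], "angular": [-0.3, 0, 0], "gripper": 0.05},
    {"translation": [0, 0, 0.02], "angular": [0, 0, 0], "gripper": 0.05},
    {"translation": [0, 0, 0.015], "angular": [0, 0, 0], "gripper": 0.05},
    {"translation": [0, 0, 0.006], "angular": [0, 0, 0], "gripper": 0.05},
  ],
)

```text
time: 17.5
position: [0.5165, -0.3922, 0.0596]
tcp_rot: [[0.707, 0.707, -0.009], [0.707, -0.707, 0.011], [0.002, -0.014, -1.0]]
force: [-0.0, -1.1, -0.5]
finger_gap: 0.583
```

step_arm(
  steps=[
    {"translation": [0, 0, 0.002], "angular": [0, 0, 0], "gripper": 0.05},
    {"translation": [0, 0, 0], "angular": [0, 0, 0], "gripper": 0.0},
    {"translation": [0, 0, 0], "angular": [0, 0, 0], "gripper": 0.0},
    {"translation": [0, 0, 0], "angular": [0, 0, 0], "gripper": 0.0},
    {"translation": [0, 0, 0], "angular": [0, 0, 0], "gripper": 0.0},
  ],
)

```text
time: 18.0
position: [0.5203, -0.3949, 0.063]
tcp_rot: [[0.707, 0.708, 0.0], [0.708, -0.707, 0.002], [0.002, -0.001, -1.0]]
force: [-0.3, -0.6, -1.5]
finger_gap: 0.107
```

```bash
python3 -c "
from h import *
plan([.521,-.398,.067],-45,5)"
```

```text
t 18.0 p [ 0.5203 -0.3949  0.063 ] yaw -44.96 gap 9.1 F [-0.3 -0.6 -1.5] tilt [0.    0.002] j6 0.05
total tool d [-1.7  2.6 -4. ] rot/row [-0.01 -0.02  0.01]
[-0.0003, 0.0005, -0.0008]
[-0.0003, 0.0005, -0.0008]
[-0.0003, 0.0005, -0.0008]
[-0.0003, 0.0005, -0.0008]
[-0.0003, 0.0005, -0.0008]
```

step_arm(
  steps=[
    {"translation": [0, 0, -0.02], "angular": [0, 0, 0], "gripper": 0.0},
    {"translation": [0, 0, -0.045], "angular": [0, 0, 0], "gripper": 0.0},
    {"translation": [0, 0, -0.045], "angular": [0, 0, 0], "gripper": 0.0},
    {"translation": [0, 0, -0.045], "angular": [0, 0, 0], "gripper": 0.0},
    {"translation": [0, 0, -0.02], "angular": [0, 0, 0], "gripper": 0.0},
  ],
)

```text
time: 18.5
position: [0.5152, -0.3903, 0.2313]
tcp_rot: [[0.706, 0.708, -0.019], [0.708, -0.706, 0.02], [0.001, -0.027, -1.0]]
force: [1.2, 0.8, -2.0]
finger_gap: 0.112
```

```bash
python3 -c "
from h import *
plan([.536,-.0175,.235],-45,10)"
```

```text
t 18.5 p [ 0.5152 -0.3903  0.2313] yaw -44.93 gap 9.5 F [ 1.2  0.8 -2. ] tilt [-0.019  0.02 ] j6 0.05
total tool d [ 278.7 -248.6    3.2] rot/row [-0.15 -0.    0.01]
[0.0279, -0.0249, 0.0003]
[0.0279, -0.0249, 0.0003]
[0.0279, -0.0249, 0.0002]
[0.0279, -0.0249, 0.0001]
[0.0279, -0.0249, 0.0]
[0.0279, -0.0249, -0.0]
[0.0278, -0.0249, -0.0001]
[0.0278, -0.0249, -0.0002]
[0.0278, -0.0249, -0.0002]
[0.0278, -0.0249, -0.0003]
```

step_arm(
  steps=[
    {"translation": [0.028, -0.025, -0.003], "angular": [-0.3, 0, 0], "gripper": 0.0},
    {"translation": [0.028, -0.025, -0.002], "angular": [-0.3, 0, 0], "gripper": 0.0},
    {"translation": [0.028, -0.025, 0], "angular": [-0.3, 0, 0], "gripper": 0.0},
    {"translation": [0.028, -0.025, 0], "angular": [-0.3, 0, 0], "gripper": 0.0},
    {"translation": [0.028, -0.025, 0], "angular": [-0.3, 0, 0], "gripper": 0.0},
  ],
)

```text
time: 19.0
position: [0.5248, -0.2013, 0.2399]
tcp_rot: [[0.712, 0.702, 0.001], [0.702, -0.712, -0.001], [-0.0, 0.002, -1.0]]
force: [0.7, -0.1, -1.2]
finger_gap: 0.109
```

step_arm(
  steps=[
    {"translation": [0.028, -0.025, 0], "angular": [0, 0, 0], "gripper": 0.0},
    {"translation": [0.028, -0.025, 0], "angular": [0, 0, 0], "gripper": 0.0},
    {"translation": [0.028, -0.025, 0], "angular": [0, 0, 0], "gripper": 0.0},
    {"translation": [0.021, -0.019, 0], "angular": [0, 0, 0], "gripper": 0.0},
    {"translation": [0, 0, 0], "angular": [0, 0, 0], "gripper": 0.0},
  ],
)

```text
time: 19.5
position: [0.5286, -0.0495, 0.2344]
tcp_rot: [[0.709, 0.706, -0.009], [0.706, -0.709, 0.003], [-0.004, -0.009, -1.0]]
force: [0.0, -0.3, -1.4]
finger_gap: 0.108
```

```bash
python3 -c "
from h import *
plan([.536,-.0175,.19],-45,4)"
```

```text
t 19.5 p [ 0.5286 -0.0495  0.2344] yaw -45.12 gap 9.2 F [ 0.  -0.3 -1.4] tilt [-0.009  0.003] j6 0.59
total tool d [ 28.  -17.1  44.5] rot/row [-0.13  0.06 -0.03]
[0.007, -0.0043, 0.0111]
[0.007, -0.0043, 0.0111]
[0.007, -0.0043, 0.0111]
[0.007, -0.0043, 0.0111]
```

step_arm(
  steps=[
    {"translation": [0.01, -0.006, 0], "angular": [-0.3, 0.1, 0], "gripper": 0.0},
    {"translation": [0.01, -0.006, 0], "angular": [-0.2, 0.1, 0], "gripper": 0.0},
    {"translation": [0.007, -0.0045, 0.015], "angular": [0, 0, 0], "gripper": 0.0},
    {"translation": [0, 0, 0.015], "angular": [0, 0, 0], "gripper": 0.0},
    {"translation": [0, 0, 0], "angular": [0, 0, 0], "gripper": 0.0},
  ],
)

```text
time: 20.0
position: [0.535, -0.0174, 0.1993]
tcp_rot: [[0.709, 0.705, -0.005], [0.705, -0.709, -0.001], [-0.004, -0.003, -1.0]]
force: [0.1, 0.0, -1.7]
finger_gap: 0.108
```

```bash
python3 -c "
from h import *
plan([.536,-.0175,.12],-45,5)"
```

```text
t 20.0 p [ 0.535  -0.0174  0.1993] yaw -45.19 gap 9.3 F [ 0.1  0.  -1.7] tilt [-0.005 -0.001] j6 0.66
total tool d [ 0.9  1.  79.3] rot/row [-0.03  0.04 -0.04]
[0.0002, 0.0002, 0.0159]
[0.0002, 0.0002, 0.0159]
[0.0002, 0.0002, 0.0159]
[0.0002, 0.0002, 0.0159]
[0.0001, 0.0002, 0.0159]
```

step_arm(
  steps=[
    {"translation": [0, 0, 0.02], "angular": [0, 0, 0], "gripper": 0.0},
    {"translation": [0, 0, 0.025], "angular": [0, 0, 0], "gripper": 0.0},
    {"translation": [0, 0, 0.02], "angular": [0, 0, 0], "gripper": 0.0},
    {"translation": [0, 0, 0.01], "angular": [0, 0, 0], "gripper": 0.0},
    {"translation": [0, 0, 0], "angular": [0, 0, 0], "gripper": 0.0},
  ],
)

```text
time: 20.5
position: [0.5341, -0.0201, 0.1197]
tcp_rot: [[0.712, 0.702, -0.007], [0.702, -0.712, -0.001], [-0.006, -0.004, -1.0]]
force: [-0.8, 1.1, -1.3]
finger_gap: 0.11
```

```bash
python3 -c "
from h import *
plan([.536,-.0175,.09],-45,5)"
```

```text
t 20.5 p [ 0.5341 -0.0201  0.1197] yaw -45.41 gap 9.4 F [-0.8  1.1 -1.3] tilt [-0.007 -0.001] j6 0.66
total tool d [ 3.4 -0.4 29.7] rot/row [-0.05  0.07 -0.08]
[0.0007, -0.0001, 0.0059]
[0.0007, -0.0001, 0.0059]
[0.0007, -0.0001, 0.0059]
[0.0007, -0.0001, 0.0059]
[0.0007, -0.0001, 0.0059]
```

step_arm(
  steps=[
    {"translation": [0.0015, 0, 0.01], "angular": [-0.2, 0.3, 0], "gripper": 0.0},
    {"translation": [0.001, 0, 0.01], "angular": [0, 0, 0], "gripper": 0.0},
    {"translation": [0, 0, 0.006], "angular": [0, 0, 0], "gripper": 0.0},
    {"translation": [0, 0, 0.004], "angular": [0, 0, 0], "gripper": 0.0},
    {"translation": [0, 0, 0.003], "angular": [0, 0, 0], "gripper": 0.0},
  ],
)

```text
time: 21.0
position: [0.5373, -0.0194, 0.0877]
tcp_rot: [[0.712, 0.702, 0.002], [0.702, -0.712, -0.002], [-0.0, 0.002, -1.0]]
force: [-2.0, -1.1, -0.5]
finger_gap: 0.108
```

Reached z = 0.0877 against 0.088 expected when seated. A little more down, then release and rise.

step_arm(
  steps=[
    {"translation": [0, 0, 0.003], "angular": [0, 0, 0], "gripper": 0.0},
    {"translation": [0, 0, 0.003], "angular": [0, 0, 0], "gripper": 0.0},
    {"translation": [0, 0, 0], "angular": [0, 0, 0], "gripper": 0.045},
    {"translation": [0, 0, 0], "angular": [0, 0, 0], "gripper": 0.045},
    {"translation": [0, 0, 0], "angular": [0, 0, 0], "gripper": 0.045},
  ],
)

```text
time: 21.5
position: [0.5406, -0.0196, 0.0897]
tcp_rot: [[0.712, 0.702, 0.007], [0.702, -0.712, -0.002], [0.003, 0.006, -1.0]]
force: [-0.7, -0.1, 0.4]
finger_gap: 0.526
```

step_arm(
  steps=[
    {"translation": [0, 0, -0.02], "angular": [0, 0, 0], "gripper": 0.045},
    {"translation": [0, 0, -0.03], "angular": [0, 0, 0], "gripper": 0.045},
    {"translation": [0, 0, -0.04], "angular": [0, 0, 0], "gripper": 0.045},
    {"translation": [0, 0, -0.04], "angular": [0, 0, 0], "gripper": 0.045},
    {"translation": [0, 0, -0.02], "angular": [0, 0, 0], "gripper": 0.085},
  ],
)

```text
time: 22.0
position: [0.5373, -0.0187, 0.2381]
tcp_rot: [[0.712, 0.702, -0.002], [0.702, -0.712, -0.0], [-0.002, -0.002, -1.0]]
force: [-0.4, 0.3, 0.5]
finger_gap: 0.683
```

```bash
python3 -c "
from h import *
plan([.526,.3687,.20],60.65,13,105.9)"
```

```text
t 22.0 p [ 0.5373 -0.0187  0.2381] yaw -45.41 gap 58.3 F [-0.4  0.3  0.5] tilt [-0.002 -0.   ] j6 0.66
total tool d [ 264.  -283.7   38.1] rot/row [-0.01 -0.   -8.15]
[0.0203, -0.0218, 0.0029]
[0.0232, -0.0187, 0.0029]
[0.0256, -0.0153, 0.0029]
[0.0275, -0.0115, 0.0029]
[0.0289, -0.0075, 0.0029]
[0.0296, -0.0033, 0.0029]
[0.0298, 0.0009, 0.0029]
[0.0294, 0.0052, 0.0029]
[0.0283, 0.0093, 0.0029]
[0.0267, 0.0132, 0.0029]
[0.0246, 0.0168, 0.0029]
[0.022, 0.0202, 0.0029]
[0.0189, 0.0231, 0.0029]
```

step_arm(
  steps=[
    {"translation": [0.0205, -0.022, 0], "angular": [0, 0, -8.1], "gripper": 0.085},
    {"translation": [0.023, -0.0185, 0], "angular": [0, 0, -8.1], "gripper": 0.085},
    {"translation": [0.0255, -0.0155, 0], "angular": [0, 0, -8.1], "gripper": 0.085},
    {"translation": [0.0275, -0.0115, 0], "angular": [0, 0, -8.1], "gripper": 0.085},
    {"translation": [0.029, -0.0075, 0], "angular": [0, 0, -8.1], "gripper": 0.085},
  ],
)

```text
time: 22.5
position: [0.5361, 0.132, 0.2444]
tcp_rot: [[0.065, 0.998, 0.013], [0.998, -0.065, -0.001], [0.0, 0.013, -1.0]]
force: [0.6, 0.6, -0.2]
finger_gap: 0.993
```

step_arm(
  steps=[
    {"translation": [0.0295, -0.0035, 0.002], "angular": [0, 0, -8.1], "gripper": 0.085},
    {"translation": [0.03, 0.001, 0.002], "angular": [0, 0, -8.1], "gripper": 0.085},
    {"translation": [0.0295, 0.005, 0.002], "angular": [0, 0, -8.1], "gripper": 0.085},
    {"translation": [0.0285, 0.0095, 0.002], "angular": [0, 0, -8.1], "gripper": 0.085},
    {"translation": [0.0265, 0.013, 0.002], "angular": [0, 0, -8.1], "gripper": 0.085},
  ],
)

```text
time: 23.0
position: [0.5278, 0.2881, 0.2332]
tcp_rot: [[-0.622, 0.783, 0.017], [0.783, 0.622, 0.001], [-0.01, 0.013, -1.0]]
force: [-0.2, -0.0, -1.1]
finger_gap: 0.994
```

```bash
python3 -c "
from h import *
plan([.526,.3687,.20],60.65,4)"
```

```text
t 23.0 p [0.5278 0.2881 0.2332] yaw 38.5 gap 84.9 F [-0.2 -0.  -1.1] tilt [0.017 0.001] j6 -0.26
total tool d [64.5 48.3 33.2] rot/row [ 0.16  0.17 -5.54]
[0.0161, 0.0121, 0.0083]
[0.0149, 0.0136, 0.0083]
[0.0135, 0.015, 0.0083]
[0.0119, 0.0163, 0.0083]
```

step_arm(
  steps=[
    {"translation": [0.016, 0.012, 0.005], "angular": [0.3, 0.3, -5.5], "gripper": 0.085},
    {"translation": [0.015, 0.0135, 0.01], "angular": [0.3, 0.3, -5.5], "gripper": 0.085},
    {"translation": [0.0135, 0.015, 0.01], "angular": [0, 0, -5.5], "gripper": 0.085},
    {"translation": [0.01, 0.013, 0.01], "angular": [0, 0, -5.5], "gripper": 0.085},
    {"translation": [0, 0, 0], "angular": [0, 0, 0], "gripper": 0.085},
  ],
)

```text
time: 23.5
position: [0.5241, 0.3725, 0.1951]
tcp_rot: [[-0.881, 0.472, 0.002], [0.472, 0.881, 0.003], [-0.001, 0.004, -1.0]]
force: [0.2, 0.1, -0.5]
finger_gap: 0.999
```

Run:
```python
from h import *
a=capture("top");b=capture("side");cv2.imwrite("pics/t5.png",a);cv2.imwrite("pics/s5.png",b)
r=lambda im,x,y,w:cv2.resize(im[y:y+w,x:x+w],(400,400),interpolation=cv2.INTER_CUBIC)
cv2.imwrite("pics/seat.png",np.hstack([r(a,225,165,70),r(b,235,165,80)]))
plan([.526,.3687,.10],60.65,5)
```

```text
t 23.6 p [0.525  0.3713 0.1969] yaw 61.61 gap 84.8 F [-0.7  0.7  0.1] tilt [0.004 0.003] j6 -0.54
total tool d [-1.9 -2.3 96.9] rot/row [0.06 0.03 0.19]
[-0.0004, -0.0005, 0.0194]
[-0.0004, -0.0004, 0.0194]
[-0.0004, -0.0004, 0.0194]
[-0.0004, -0.0004, 0.0194]
[-0.0004, -0.0004, 0.0194]
```

View pics/seat.png

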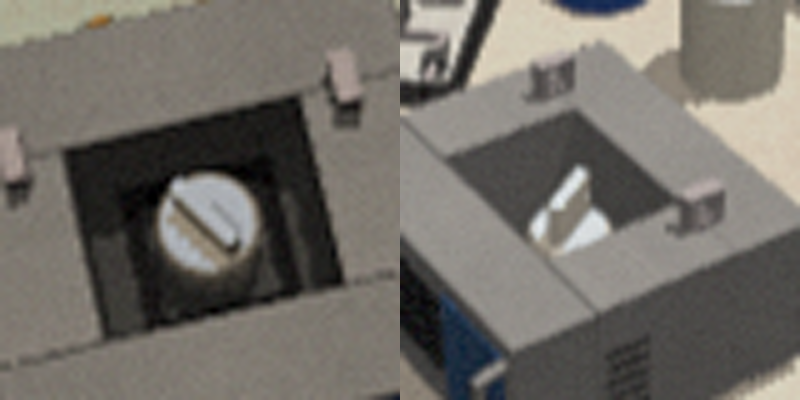

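The fresh cartridge stands upright in the seat: its disc at crop (208,222) and its fin tip in the side view are at the same height as the old one had. Descending to the hatch tabs.

step_arm(
  steps=[
    {"translation": [0, -0.001, 0.03], "angular": [0.2, 0.1, 0.5], "gripper": 0.085},
    {"translation": [0, -0.001, 0.04], "angular": [0, 0, 0.5], "gripper": 0.085},
    {"translation": [-0.001, 0, 0.03], "angular": [0, 0, 0], "gripper": 0.085},
    {"translation": [0, 0, 0.01], "angular": [0, 0, 0], "gripper": 0.085},
    {"translation": [0, 0, 0], "angular": [0, 0, 0], "gripper": 0.085},
  ],
)

```text
time: 24.1
position: [0.5307, 0.3673, 0.0911]
tcp_rot: [[-0.865, 0.501, 0.013], [0.501, 0.865, 0.006], [-0.008, 0.012, -1.0]]
force: [-0.3, 0.2, -0.0]
finger_gap: 0.995
```

```bash
python3 -c "
from h import *
plan([.5264,.3688,.0185],60.65,4)"
```

```text
t 24.1 p [0.5307 0.3673 0.0911] yaw 59.94 gap 84.9 F [-0.3  0.2 -0. ] tilt [0.013 0.006] j6 -0.52
total tool d [ 5.  -1.7 72.6] rot/row [ 0.17  0.11 -0.18]
[0.0013, -0.0004, 0.0181]
[0.0012, -0.0004, 0.0181]
[0.0012, -0.0003, 0.0182]
[0.0011, -0.0003, 0.0182]
```

step_arm(
  steps=[
    {"translation": [0.0015, -0.0005, 0.03], "angular": [0.4, 0.2, -0.4], "gripper": 0.085},
    {"translation": [0.0015, -0.0005, 0.025], "angular": [0.3, 0.2, -0.3], "gripper": 0.085},
    {"translation": [0.001, 0, 0.01], "angular": [0, 0, 0], "gripper": 0.085},
    {"translation": [0.001, 0, 0.004], "angular": [0, 0, 0], "gripper": 0.085},
    {"translation": [0, 0, 0], "angular": [0, 0, 0], "gripper": 0.085},
  ],
)

```text
time: 24.6
position: [0.5337, 0.3713, 0.0318]
tcp_rot: [[-0.869, 0.494, 0.015], [0.494, 0.869, 0.007], [-0.01, 0.014, -1.0]]
force: [0.3, 0.1, -0.6]
finger_gap: 0.998
```

```bash
python3 -c "
from h import *
plan([.5264,.3688,.0185],60.65,2)"
```

```text
t 24.6 p [0.5337 0.3713 0.0318] yaw 60.39 gap 85.3 F [ 0.3  0.1 -0.6] tilt [0.015 0.007] j6 -0.53
total tool d [ 5.2 -6.  13.1] rot/row [ 0.39  0.27 -0.13]
[0.0026, -0.003, 0.0066]
[0.0026, -0.003, 0.0066]
```

step_arm(
  steps=[
    {"translation": [0.004, -0.004, 0.006], "angular": [0.8, 0.5, 0], "gripper": 0.085},
    {"translation": [0.003, -0.003, 0.006], "angular": [0.4, 0.3, 0], "gripper": 0.085},
    {"translation": [0.001, -0.001, 0.004], "angular": [0.2, 0.1, 0], "gripper": 0.085},
    {"translation": [0, 0, 0.001], "angular": [0, 0, 0], "gripper": 0.085},
    {"translation": [0, 0, 0], "angular": [0, 0, 0], "gripper": 0.085},
  ],
)

```text
time: 25.1
position: [0.5244, 0.3697, 0.0182]
tcp_rot: [[-0.869, 0.494, -0.007], [0.494, 0.869, -0.004], [0.004, -0.007, -1.0]]
force: [-0.4, -0.2, -0.4]
finger_gap: 0.996
```

```bash
python3 -c "
from h import *
plan([.5264,.3688,.0185],60.65,2)"
```

```text
t 25.1 p [0.5244 0.3697 0.0182] yaw 60.38 gap 85.1 F [-0.4 -0.2 -0.4] tilt [-0.007 -0.004] j6 -0.52
total tool d [-2.2  0.2 -0.3] rot/row [-0.19 -0.11 -0.14]
[-0.0011, 0.0001, -0.0002]
[-0.0011, 0.0001, -0.0002]
```

step_arm(
  steps=[
    {"translation": [-0.0015, 0, 0], "angular": [-0.3, -0.2, -0.2], "gripper": 0.085},
    {"translation": [-0.0005, 0, 0], "angular": [0, 0, 0], "gripper": 0.02},
    {"translation": [0, 0, 0], "angular": [0, 0, 0], "gripper": 0.02},
    {"translation": [0, 0, 0], "angular": [0, 0, 0], "gripper": 0.02},
    {"translation": [0, 0, 0], "angular": [0, 0, 0], "gripper": 0.02},
  ],
)

```text
time: 25.6
position: [0.5274, 0.3693, 0.0213]
tcp_rot: [[-0.871, 0.491, 0.001], [0.491, 0.871, -0.0], [-0.001, 0.0, -1.0]]
force: [-7.8, -3.8, 14.0]
finger_gap: 0.335
```

step_arm(
  steps=[
    {"translation": [0, 0, 0], "angular": [0, 0, 0], "gripper": 0.02},
    {"translation": [0, 0, 0], "angular": [0, 0, 0], "gripper": 0.02},
    {"translation": [0, 0, -0.004], "angular": [0, 0, 0], "gripper": 0.02},
    {"translation": [0, 0, -0.02], "angular": [0, 0, 0], "gripper": 0.02},
    {"translation": [0, 0, -0.03], "angular": [0, 0, 0], "gripper": 0.02},
  ],
)

```text
time: 26.1
position: [0.5221, 0.3661, 0.0681]
tcp_rot: [[-0.871, 0.491, -0.013], [0.491, 0.871, -0.008], [0.007, -0.013, -1.0]]
force: [-0.2, 0.1, -2.3]
finger_gap: 0.334
```

```bash
python3 -c "
from h import *
plan([.5264,.3688,.20],60.65,3)"
```

```text
t 26.1 p [0.5221 0.3661 0.0681] yaw 60.6 gap 28.5 F [-0.2  0.1 -2.3] tilt [-0.013 -0.008] j6 -0.53
total tool d [  -1.5    2.7 -131.9] rot/row [-0.25 -0.14 -0.02]
[-0.0005, 0.0009, -0.044]
[-0.0006, 0.0011, -0.044]
[-0.0007, 0.0013, -0.044]
```

Hatch held again with pins drawn (gap 28.5). Carry back to above the unit.

step_arm(
  steps=[
    {"translation": [0, 0.001, -0.045], "angular": [-0.4, -0.3, 0], "gripper": 0.02},
    {"translation": [0, 0.001, -0.045], "angular": [-0.3, -0.2, 0], "gripper": 0.02},
    {"translation": [0, 0.001, -0.045], "angular": [0, 0, 0], "gripper": 0.02},
    {"translation": [0, 0, -0.02], "angular": [0, 0, 0], "gripper": 0.02},
    {"translation": [0, 0, 0], "angular": [0, 0, 0], "gripper": 0.02},
  ],
)

```text
time: 26.6
position: [0.5231, 0.3687, 0.2283]
tcp_rot: [[-0.871, 0.491, -0.001], [0.491, 0.871, -0.002], [-0.0, -0.003, -1.0]]
force: [-0.3, -0.5, -3.1]
finger_gap: 0.331
```

```bash
python3 -c "
from h import *
plan([.5338,-.0222,.22],102.1,10)"
```

```text
t 26.6 p [0.5231 0.3687 0.2283] yaw 60.58 gap 28.3 F [-0.3 -0.5 -3.1] tilt [-0.001 -0.002] j6 -0.53
total tool d [-201.3 -335.3    9.2] rot/row [-0.01 -0.   -4.15]
[-0.0201, -0.0335, 0.0009]
[-0.0177, -0.0349, 0.0009]
[-0.0151, -0.0361, 0.0009]
[-0.0124, -0.0371, 0.0009]
[-0.0097, -0.0379, 0.0009]
[-0.0069, -0.0385, 0.0009]
[-0.0041, -0.0389, 0.0009]
[-0.0013, -0.0391, 0.0009]
[0.0015, -0.0391, 0.0009]
[0.0043, -0.0389, 0.0008]
```

step_arm(
  steps=[
    {"translation": [-0.02, -0.0335, 0], "angular": [0, 0, -4.1], "gripper": 0.02},
    {"translation": [-0.0175, -0.035, 0], "angular": [0, 0, -4.1], "gripper": 0.02},
    {"translation": [-0.015, -0.036, 0], "angular": [0, 0, -4.1], "gripper": 0.02},
    {"translation": [-0.0125, -0.037, 0], "angular": [0, 0, -4.1], "gripper": 0.02},
    {"translation": [-0.0095, -0.038, 0], "angular": [0, 0, -4.1], "gripper": 0.02},
  ],
)

```text
time: 27.1
position: [0.5245, 0.1707, 0.2181]
tcp_rot: [[-0.991, 0.132, -0.013], [0.133, 0.991, -0.005], [0.012, -0.007, -1.0]]
force: [0.3, -0.0, -2.5]
finger_gap: 0.334
```

step_arm(
  steps=[
    {"translation": [-0.007, -0.0385, 0], "angular": [0, 0, -4.1], "gripper": 0.02},
    {"translation": [-0.004, -0.039, 0], "angular": [0, 0, -4.1], "gripper": 0.02},
    {"translation": [-0.0015, -0.039, 0], "angular": [0, 0, -4.1], "gripper": 0.02},
    {"translation": [0.0015, -0.03, 0], "angular": [0, 0, -4.1], "gripper": 0.02},
    {"translation": [0, 0, 0], "angular": [0, 0, 0], "gripper": 0.02},
  ],
)

```text
time: 27.6
position: [0.5243, 0.0134, 0.2047]
tcp_rot: [[-0.986, -0.161, -0.032], [-0.161, 0.987, -0.007], [0.033, -0.001, -0.999]]
force: [-0.0, -0.1, -3.4]
finger_gap: 0.336
```

```bash
python3 -c "
from h import *
plan([.5338,-.0222,.21],102.1,4)"
```

```text
t 27.6 p [0.5243 0.0134 0.2047] yaw 99.27 gap 28.7 F [-0.  -0.1 -3.4] tilt [-0.032 -0.007] j6 -1.8
total tool d [ -3.4 -36.6  -5.4] rot/row [-0.01 -0.47 -0.71]
[-0.0009, -0.0092, -0.0013]
[-0.0008, -0.0092, -0.0013]
[-0.0007, -0.0092, -0.0013]
[-0.0006, -0.0092, -0.0013]
```

step_arm(
  steps=[
    {"translation": [-0.001, -0.012, -0.002], "angular": [0, -0.7, -1], "gripper": 0.02},
    {"translation": [-0.001, -0.012, -0.002], "angular": [0, -0.7, -1], "gripper": 0.02},
    {"translation": [-0.001, -0.011, -0.001], "angular": [0, -0.5, -0.9], "gripper": 0.02},
    {"translation": [0, 0, 0], "angular": [0, 0, 0], "gripper": 0.02},
    {"translation": [0, 0, 0], "angular": [0, 0, 0], "gripper": 0.02},
  ],
)

```text
time: 28.1
position: [0.5283, -0.0198, 0.1981]
tcp_rot: [[-0.978, -0.208, -0.016], [-0.208, 0.978, 0.004], [0.015, 0.007, -1.0]]
force: [-0.2, 0.3, -3.1]
finger_gap: 0.332
```

```bash
python3 -c "
from h import *
plan([.5338,-.0222,.18],102.1,4)"
```

```text
t 28.1 p [ 0.5283 -0.0198  0.1981] yaw 102.02 gap 28.3 F [-0.2  0.3 -3.1] tilt [-0.016  0.004] j6 -1.92
total tool d [-5.2 -3.6 18. ] rot/row [ 0.11 -0.21 -0.02]
[-0.0013, -0.0009, 0.0045]
[-0.0013, -0.0009, 0.0045]
[-0.0013, -0.0009, 0.0045]
[-0.0012, -0.0009, 0.0045]
```

step_arm(
  steps=[
    {"translation": [-0.003, -0.002, 0.005], "angular": [0.3, -0.6, 0], "gripper": 0.02},
    {"translation": [-0.002, -0.0015, 0.005], "angular": [0.2, -0.4, 0], "gripper": 0.02},
    {"translation": [-0.001, 0, 0.005], "angular": [0, -0.2, 0], "gripper": 0.02},
    {"translation": [0, 0, 0], "angular": [0, 0, 0], "gripper": 0.02},
    {"translation": [0, 0, 0], "angular": [0, 0, 0], "gripper": 0.02},
  ],
)

```text
time: 28.6
position: [0.5339, -0.0195, 0.179]
tcp_rot: [[-0.978, -0.21, 0.004], [-0.21, 0.978, 0.001], [-0.004, 0.0, -1.0]]
force: [0.4, 0.6, -2.6]
finger_gap: 0.328
```

```bash
python3 -c "
from h import *
b=capture('side');cv2.imwrite('pics/s6.png',b)
plan([.5338,-.0222,.16],102.1,4)"
```

```text
t 28.65 p [ 0.5338 -0.0195  0.1789] yaw 102.12 gap 28.3 F [-0.1  0.5 -3.8] tilt [0.004 0.001] j6 -1.92
total tool d [ 0.6 -2.6 18.9] rot/row [0.   0.05 0.01]
[0.0002, -0.0007, 0.0047]
[0.0002, -0.0007, 0.0047]
[0.0001, -0.0007, 0.0047]
[0.0001, -0.0007, 0.0047]
```

step_arm(
  steps=[
    {"translation": [0, -0.0015, 0.007], "angular": [0, 0.1, 0], "gripper": 0.02},
    {"translation": [0, -0.0015, 0.007], "angular": [0, 0, 0], "gripper": 0.02},
    {"translation": [0, -0.0005, 0.006], "angular": [0, 0, 0], "gripper": 0.02},
    {"translation": [0, 0, 0.002], "angular": [0, 0, 0], "gripper": 0.02},
    {"translation": [0, 0, 0], "angular": [0, 0, 0], "gripper": 0.02},
  ],
)

```text
time: 29.15
position: [0.5384, -0.0235, 0.1649]
tcp_rot: [[-0.978, -0.209, 0.012], [-0.209, 0.978, -0.002], [-0.011, -0.004, -1.0]]
force: [-2.2, -0.2, -0.4]
finger_gap: 0.335
```

```bash
python3 -c "
from h import *
plan([.5338,-.0222,.142],102.1,3)"
```

```text
t 29.15 p [ 0.5384 -0.0235  0.1649] yaw 102.08 gap 28.6 F [-2.2 -0.2 -0.4] tilt [ 0.012 -0.002] j6 -1.93
total tool d [ 4.4  2.3 22.8] rot/row [-0.08  0.21 -0.  ]
[0.0015, 0.0008, 0.0076]
[0.0015, 0.0008, 0.0076]
[0.0014, 0.0008, 0.0076]
```

Contact at about the eye-top height. Looking.

Run:
```python
from h import *
a=capture("top");b=capture("side")
r=lambda im,x,y,w,h,W,H:cv2.resize(im[y:y+h,x:x+w],(W,H),interpolation=cv2.INTER_CUBIC)
cv2.imwrite("pics/con.png",np.hstack([r(a,225,160,70,105,400,600),r(b,240,155,70,105,400,600)]))
cv2.imwrite("pics/s7.png",b);cv2.imwrite("pics/t7.png",a)
```

```text
(no output)
```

View pics/con.png

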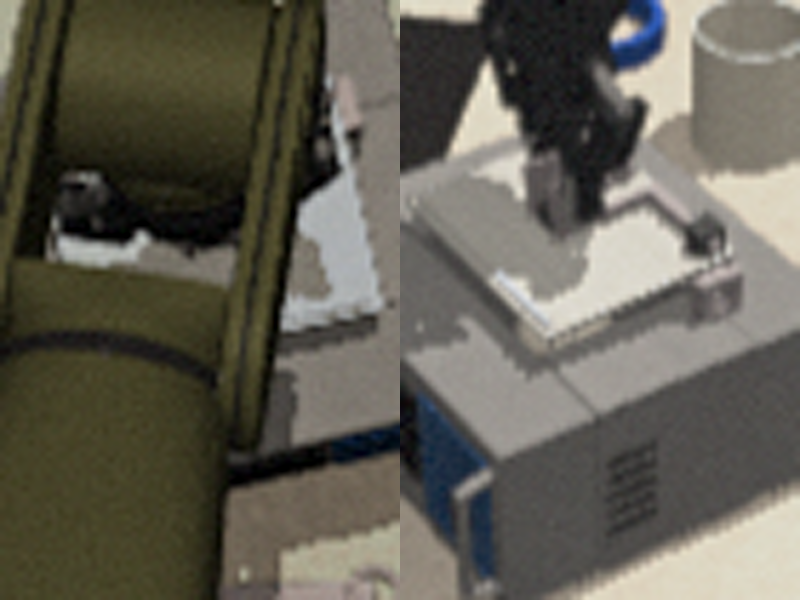

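Side view: the plate's −y rear corner (730,255) sits on the −y eye (718,290), so the hatch is too far to −y. I size the error from the front −y corner, now against originally.

Run:
```python
from h import *
R=Ro.from_euler('z',12.1,degrees=True).as_matrix()
for nm,v,p0,p1 in(("side","side",[262.4,217.4],[265.9,213.6]),("top","top",[290.6,216.3],[291.2,213.4])):
    for z in(.152,.156):
        d=onz(v,[p1],z)-onz(v,[p0],.131);print(nm,z,"shift in hatch axes mm",(d@R*1000).round(1))
# subpixel right edge of plate top view: columns where blue falls, rows spanning
for f,z in(("t0" ,.131),("t7",.154)):
    im=cv2.imread("pics/top0.png" if f=="t0" else "pics/t7.png")[:,:,0].astype(float);pts=[]
    for y in range(190,212,2):
        row=cv2.GaussianBlur(im,(3,3),0)[y,278:300];g=np.diff(row);i=int(np.argmin(g))
        if 0<i<len(g)-1:
            a,b,c=g[i-1:i+2];i=i+.5*(a-c)/(a-2*b+c)
        pts.append([278.5+i,y])
    P=onz("top",pts,z)@R;print(f,"hatch-frame y of -y edge (mm):",(P[:,1]*1000).round(1), np.median(P[:,1]).round(4))
s=get_state();print(np.array(s["position"])@R)
print("G0",np.array([.5338,-.0222,0])@R)
```

```text
side 0.152 shift in hatch axes mm [[  5.1 -12.7  21. ]]
side 0.156 shift in hatch axes mm [[  2.6 -16.9  25. ]]
top 0.152 shift in hatch axes mm [[ 4.2 -2.6 21. ]]
top 0.156 shift in hatch axes mm [[ 3.6 -2.4 25. ]]
t0 hatch-frame y of -y edge (mm): [-203.6 -204.6 -203.8 -205.  -204.3 -205.  -204.5 -205.4 -204.6 -205.5
 -204.8] -0.2046
t7 hatch-frame y of -y edge (mm): [-211.4 -209.7 -210.6 -209.9 -210.2 -210.  -209.3 -210.3 -209.1 -210.4
 -209.1] -0.21
[ 0.52175956 -0.13583766  0.16435601]
G0 [ 0.51728716 -0.13360118  0.        ]
```

The hatch is about 5.4 mm too far to −y (2.2 mm in TCP, about 3 mm in the grip) and 4.5 mm too far to +x. I raise, shift and retry.

step_arm(
  steps=[
    {"translation": [0, 0, -0.008], "angular": [0, 0, 0], "gripper": 0.02},
    {"translation": [0.002, 0.002, -0.006], "angular": [-0.1, 0.3, 0], "gripper": 0.02},
    {"translation": [0.002, 0.0025, 0], "angular": [-0.1, 0.2, 0], "gripper": 0.02},
    {"translation": [0, 0.001, 0], "angular": [0, 0, 0], "gripper": 0.02},
    {"translation": [0, 0, 0], "angular": [0, 0, 0], "gripper": 0.02},
  ],
)

```text
time: 29.75
position: [0.532, -0.0183, 0.1766]
tcp_rot: [[-0.978, -0.209, -0.0], [-0.209, 0.978, 0.002], [0.0, 0.002, -1.0]]
force: [0.1, -0.5, -2.6]
finger_gap: 0.333
```

```bash
python3 -c "
from h import *
R=Ro.from_euler('z',12.1,degrees=True).as_matrix()
t=R@[.5173,-.1305,.16];print(t);plan(t,102.1,4)"
```

```text
[ 0.53316249 -0.01916503  0.16      ]
t 29.75 p [ 0.532  -0.0183  0.1766] yaw 102.09 gap 28.4 F [ 0.1 -0.5 -2.6] tilt [-0.     0.002] j6 -1.92
total tool d [-1.  -1.1 16.6] rot/row [ 0.03 -0.   -0.  ]
[-0.0003, -0.0003, 0.0042]
[-0.0003, -0.0003, 0.0042]
[-0.0003, -0.0003, 0.0042]
[-0.0003, -0.0003, 0.0042]
```

step_arm(
  steps=[
    {"translation": [0, -0.0005, 0.009], "angular": [0, 0, 0], "gripper": 0.02},
    {"translation": [0, 0, 0.008], "angular": [0, 0, 0], "gripper": 0.02},
    {"translation": [0, 0, 0.003], "angular": [0, 0, 0], "gripper": 0.02},
    {"translation": [0, 0, 0], "angular": [0, 0, 0], "gripper": 0.02},
    {"translation": [0, 0, 0], "angular": [0, 0, 0], "gripper": 0.02},
  ],
)

```text
time: 30.25
position: [0.5307, -0.0186, 0.1524]
tcp_rot: [[-0.978, -0.21, -0.005], [-0.21, 0.978, 0.003], [0.004, 0.003, -1.0]]
force: [0.4, 0.5, -3.6]
finger_gap: 0.333
```

```bash
python3 -c "
from h import *
plan([.5332,-.0192,.142],102.1,4)"
```

```text
t 30.25 p [ 0.5307 -0.0186  0.1524] yaw 102.1 gap 28.5 F [ 0.4  0.5 -3.6] tilt [-0.005  0.003] j6 -1.92
total tool d [-2.4 -1.1 10.4] rot/row [ 0.05 -0.06 -0.  ]
[-0.0006, -0.0003, 0.0026]
[-0.0006, -0.0003, 0.0026]
[-0.0006, -0.0003, 0.0026]
[-0.0006, -0.0003, 0.0026]
```

Between the eyes now, free of contact (F = −3.6, just the weight). Correct x and lower.

step_arm(
  steps=[
    {"translation": [-0.002, -0.0005, 0.003], "angular": [0.1, -0.2, 0], "gripper": 0.02},
    {"translation": [-0.001, -0.0005, 0.003], "angular": [0.1, -0.1, 0], "gripper": 0.02},
    {"translation": [0, 0, 0.003], "angular": [0, 0, 0], "gripper": 0.02},
    {"translation": [0, 0, 0.002], "angular": [0, 0, 0], "gripper": 0.02},
    {"translation": [0, 0, 0.001], "angular": [0, 0, 0], "gripper": 0.02},
  ],
)

```text
time: 30.75
position: [0.5357, -0.0193, 0.1433]
tcp_rot: [[-0.978, -0.209, 0.005], [-0.209, 0.978, -0.0], [-0.005, -0.001, -1.0]]
force: [-3.1, 0.3, 3.4]
finger_gap: 0.333
```

```bash
python3 -c "
from h import *
plan([.5332,-.0192,.142],102.1,4)"
```

```text
t 30.75 p [ 0.5357 -0.0193  0.1433] yaw 102.09 gap 28.5 F [-3.1  0.3  3.4] tilt [ 0.005 -0.   ] j6 -1.92
total tool d [2.4 0.6 1.3] rot/row [-0.02  0.07 -0.  ]
[0.0006, 0.0002, 0.0003]
[0.0006, 0.0002, 0.0003]
[0.0006, 0.0002, 0.0003]
[0.0006, 0.0002, 0.0003]
```

Landed flat on the unit. Bring x back about 2.5 mm, and measure the edge again.

step_arm(
  steps=[
    {"translation": [0.002, 0, -0.001], "angular": [0, 0.3, 0], "gripper": 0.02},
    {"translation": [0.002, 0, 0], "angular": [0, 0, 0], "gripper": 0.02},
    {"translation": [0, 0, 0.001], "angular": [0, 0, 0], "gripper": 0.02},
    {"translation": [0, 0, 0.001], "angular": [0, 0, 0], "gripper": 0.02},
    {"translation": [0, 0, 0], "angular": [0, 0, 0], "gripper": 0.02},
  ],
)

```text
time: 31.25
position: [0.5318, -0.0202, 0.1432]
tcp_rot: [[-0.978, -0.209, 0.001], [-0.209, 0.978, -0.002], [-0.0, -0.002, -1.0]]
force: [-0.0, 1.0, -0.1]
finger_gap: 0.334
```

```bash
cat > e.py <<'E'
from h import *
R=Ro.from_euler('z',12.1,degrees=True).as_matrix()
cv2.imwrite("pics/t8.png",capture("top"))
for f in("top0","t8"):
    im=cv2.GaussianBlur(cv2.imread(f"pics/{f}.png")[:,:,0].astype(np.float32),(3,3),0)
    def edge(line,o):
        g=np.diff(line);i=int(np.argmin(g))
        if 0<i<len(g)-1:
            a,b,c=g[i-1:i+2];i=i+.5*(a-c)/(a-2*b+c)
        return o+.5+i
    P=onz("top",[[edge(im[y,278:300],278),y] for y in range(192,212,2)],.131)@R
    Q=onz("top",[[x,edge(im[205:232,x],205)] for x in range(276,288,2)],.131)@R
    print(f,"-y edge",np.median(P[:,1]).round(4),"front edge x",(Q[:,0]).round(4))
plan([.5332,-.0192,.142],102.1,4)
E
python3 e.py
```

```text
top0 -y edge -0.2047 front edge x [0.4571 0.4578 0.459  0.4559 0.4593 0.4571]
t8 -y edge -0.2054 front edge x [0.4557 0.4536 0.4541 0.4538 0.4544 0.4539]
t 31.3 p [ 0.5319 -0.0202  0.1431] yaw 102.09 gap 28.2 F [-1.1 -0.6  1.5] tilt [ 0.001 -0.002] j6 -1.92
total tool d [-1.5  0.7  1.1] rot/row [-0.03  0.01 -0.  ]
[-0.0004, 0.0002, 0.0003]
[-0.0004, 0.0002, 0.0003]
[-0.0004, 0.0002, 0.0003]
[-0.0004, 0.0002, 0.0003]
```

step_arm(
  steps=[
    {"translation": [-0.0025, 0.0005, 0], "angular": [0, 0, 0], "gripper": 0.02},
    {"translation": [0, 0, 0], "angular": [0, 0, 0], "gripper": 0.02},
    {"translation": [0, 0, 0.001], "angular": [0, 0, 0], "gripper": 0.02},
    {"translation": [0, 0, 0.001], "angular": [0, 0, 0], "gripper": 0.02},
    {"translation": [0, 0, 0], "angular": [0, 0, 0], "gripper": 0.02},
  ],
)

```text
time: 31.8
position: [0.5344, -0.0192, 0.1422]
tcp_rot: [[-0.978, -0.21, -0.0], [-0.21, 0.978, -0.002], [0.0, -0.002, -1.0]]
force: [-1.4, -0.3, 2.2]
finger_gap: 0.331
```

```bash
python3 e.py
```

```text
top0 -y edge -0.2047 front edge x [0.4571 0.4578 0.459  0.4559 0.4593 0.4571]
t8 -y edge -0.2044 front edge x [0.4563 0.456  0.4561 0.4563 0.4616 0.4583]
t 31.85 p [ 0.5344 -0.0192  0.1421] yaw 102.12 gap 28.3 F [-1.  -1.1  4.3] tilt [ 0.    -0.002] j6 -1.92
total tool d [1.2 0.2 0.1] rot/row [-0.03 -0.01  0.01]
[0.0003, 0.0001, 0.0]
[0.0003, 0.0001, 0.0]
[0.0003, 0.0001, 0.0]
[0.0003, 0.0001, 0.0]
```

Edges are now within 1 mm of the originals. Release, holding still, then rise.

step_arm(
  steps=[
    {"translation": [0, 0, 0], "angular": [0, 0, 0], "gripper": 0.085},
    {"translation": [0, 0, 0], "angular": [0, 0, 0], "gripper": 0.085},
    {"translation": [0, 0, 0], "angular": [0, 0, 0], "gripper": 0.085},
    {"translation": [0, 0, 0], "angular": [0, 0, 0], "gripper": 0.085},
    {"translation": [0, 0, -0.01], "angular": [0, 0, 0], "gripper": 0.085},
  ],
)

```text
time: 32.35
position: [0.5336, -0.0189, 0.1486]
tcp_rot: [[-0.978, -0.21, -0.001], [-0.21, 0.978, -0.002], [0.002, -0.001, -1.0]]
force: [-0.1, -1.3, 0.1]
finger_gap: 0.996
```

step_arm(
  steps=[
    {"translation": [0, 0, -0.02], "angular": [0, 0, 0], "gripper": 0.085},
    {"translation": [0, 0, -0.04], "angular": [0, 0, 0], "gripper": 0.085},
    {"translation": [0, 0.02, -0.04], "angular": [0, 0, 0], "gripper": 0.085},
    {"translation": [0, 0.045, -0.02], "angular": [0, 0, 0], "gripper": 0.085},
    {"translation": [0, 0.045, 0], "angular": [0, 0, 0], "gripper": 0.085},
  ],
)

```text
time: 32.85
position: [0.5129, 0.0877, 0.2792]
tcp_rot: [[-0.98, -0.2, 0.007], [-0.2, 0.98, -0.001], [-0.007, -0.002, -1.0]]
force: [1.2, 0.6, 0.1]
finger_gap: 1.001
```

step_arm(
  steps=[
    {"translation": [0, 0.045, 0], "angular": [0, 0, 0], "gripper": 0.085},
    {"translation": [0, 0.045, 0], "angular": [0, 0, 0], "gripper": 0.085},
    {"translation": [0, 0.045, 0], "angular": [0, 0, 0], "gripper": 0.085},
    {"translation": [0, 0.03, 0], "angular": [0, 0, 0], "gripper": 0.085},
    {"translation": [0, 0, 0], "angular": [0, 0, 0], "gripper": 0.085},
  ],
)

```text
time: 33.35
position: [0.4792, 0.2601, 0.2896]
tcp_rot: [[-0.979, -0.204, 0.023], [-0.204, 0.979, 0.005], [-0.024, 0.0, -1.0]]
force: [-0.7, -1.1, -0.6]
finger_gap: 0.997
```

Run:
```python
from h import *
a=capture("top");b=capture("side");cv2.imwrite("pics/t9.png",a);cv2.imwrite("pics/s9.png",b)
r=lambda im,x,y,w,W=400:cv2.resize(im[y:y+w,x:x+w],(W,W),interpolation=cv2.INTER_CUBIC)
t0=cv2.imread("pics/top0.png")
out=np.zeros((600,800,3),np.uint8);out[:400,:400]=r(a,225,165,70);out[:400,400:]=r(b,235,165,80)
out[400:,:200]=r(t0,225,165,70,200);out[400:,200:400]=r(a,330,180,80,200);out[400:,400:]=cv2.resize(b[110:350,150:410],(400,200))
cv2.imwrite("pics/fin.png",out)
# difference of before/after
d=cv2.absdiff(a,t0).max(2)>45;n,_,st,c=cv2.connectedComponentsWithStats(d.astype(np.uint8))
print([(st[i].tolist()) for i in range(1,n) if st[i][4]>12]);print(get_state()["time"],get_state()["position"])
```

```text
[[0, 162, 229, 258, 21737], [149, 194, 21, 12, 106], [384, 201, 13, 13, 94], [376, 204, 18, 23, 198], [356, 211, 13, 13, 103], [349, 218, 17, 18, 73], [352, 219, 11, 8, 39], [179, 256, 4, 6, 16], [234, 364, 27, 18, 116], [278, 375, 5, 9, 15], [282, 388, 11, 26, 64], [275, 397, 5, 6, 15]]
33.45 [0.47998072 0.25757101 0.28940988]
```

View pics/fin.png

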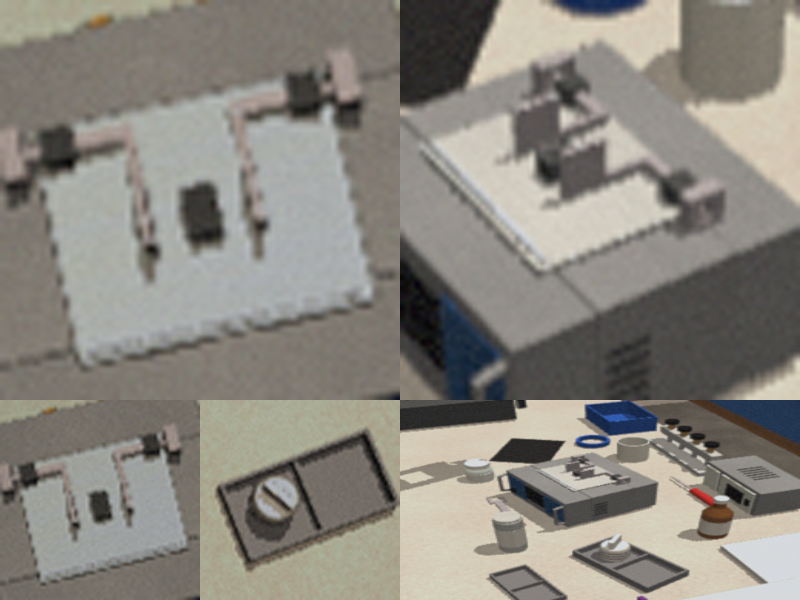

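The last view matches the start at the unit: tabs at (150,245) and (258,220) as originally, both pins reaching the eyes, and the plate flat. The old cartridge is in the other pocket and the bystanders are unmoved. Handing in.

```bash
python3 -c "
from bench import *
print(sign_off())"
```

```text
the job is handed in; nothing more can be done
None
```

The filter is changed and the job is handed in at about 33.5 s of the 72 s. `sign_off` gave no verdict.

I drew both pins, lifted the hatch off and laid it released in the middle of the mat. Then I moved the spent cartridge to the empty caddy pocket, stood the fresh one in the seat, and put the hatch back.

**What went wrong:** on the first try to refit the hatch, its −y rear corner came down on the −y eye, because it sat about 5 mm off in y. The wrist force stayed at a few newtons. I raised it, shifted it and it then went down between the eyes.

**Last checks:**
- **Hatch:** before release its edges were within about 1 mm of where they started, although the front-edge reading is rough. After release the tabs are at their original spacing with both pins reaching the eyes.
- **Fresh cartridge:** the gripper stopped at 0.0877 m against 0.088 m expected for fully seated. It sits about 4 mm from where the old one stood, which is within the seat's play. I last saw it before the hatch went back on.
- **Spent cartridge:** it stands upright in its new pocket, an estimated 7 mm or so off centre.
- **Bystanders:** no change in the top view points to anything having moved. A small difference beside the jar looked like the arm's shadow.

**Disagreements:** position readings wandered by 2–5 mm, so I checked the hatch fit against the images. The wrist force gave no clear contact signal when I set the hatch on the mat and the spent cartridge in the pocket, so I went by height and pictures there.

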